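Mount a keyhole hook bracket on a sloped stand and hang the scrap pail on it

TASK

Mount the blue hook bracket on the sloped panel of the grey stand: slip its keyhole over the brass headed stud with the hook pointing down the slope, then slide it down until it is locked fully home behind the stud's head, lying flat on the panel and straight down the slope. Then hang the white pail by its wire handle in the bracket's hook so that it hangs free and upright, and let everything go. Do not shove or topple the jar, the green wax block or the sanding stick that lie round the stand.

Things in the scene. Friction and masses are not known exactly. Their poses are not given: they have to be found in the camera images.
- panel: Grey panel of the fixed stand, sloped 35 degrees, face up and towards the robot; 142 (slope) x 112 x 8 mm. Origin: on its face at the foot of the brass stud, about 206 mm above the bench. x straight up the slope, y level to the left, z out of the face along the stud. Reaches from x = -97 mm (lower edge, 150 mm above the bench, free space before and below it) to x = +45 mm.
- stud_top (a point): Middle of the top of the brass stud on the panel, 13 mm off the face (panel z). The stud: shank 7 mm thick, 8 mm long, then a round head 16 mm across, 5 mm thick with bevelled rim. It does not move. The stand's highest point, the panel's upper edge, is 232 mm above the bench.
- bracket: Loose blue bracket, 0.17 to 0.35 kg, starts flat on the bench, rib up. Plate 125 x 60 x 5 mm from x = -45 to +80 mm. Origin: on the underside, on the middle line; x from the hook towards the keyhole end (up the slope when mounted), y across, z up out of the plate. Mounted: axes along the panel's, underside on its face, origin 60 mm (fully home 61.5) down the slope from the stud.
- rib (a point): Middle of the top of the bracket's grip rib (bracket x = -12, z = 35.5 mm). The rib stands on the plate, 12 mm thick in y, 40 mm long in x, 30 mm tall: hold it across its thickness, from along the plate's normal.
- keyhole (a point): Centre of the bracket's round keyhole, 22 mm across, on the plate's underside (bracket x = +36 mm). It runs into a slot 10 mm wide towards bracket +x.
- slot_end (a point): Centre of the round end of the bracket's slot, on the plate's underside (bracket x = +60 mm); on the stud's axis (to 1.5 mm) when the bracket is home.
- hook_seat (a point): Where the middle of the pail's wire lies when hung in the bracket's hook (bracket x = -78.5, z = 10 mm). Hook: 7 mm steel bar running at z = 3.5 mm from the plate out to x = -85 mm, there bent square up along z to z = 31 mm. Mounted, this point is about 133 mm above the bench; the tip points up and towards the robot, its top 14 mm above and 18 mm before this point.
- pail: Loose white pail, 0.10 to 0.21 kg, starts standing on the bench. 56 mm across the rim, 44 mm at the foot, 45 mm tall. A rigid handle of 6 mm wire, 54 mm wide, rises in the pail's y-z plane; 36 mm of free space between rim and wire, open along x. Origin: centre of the foot's underside; z up, y along the handle.
- bail_top (a point): Middle of the wire at the handle's peak, 84 mm above the pail's foot. Axes as the pail's.
- knob (a point): Middle of the dark wooden knob to hold the pail by, 13 mm across, upright on the handle's peak on a thin neck: from 91 to 117 mm above the pail's foot, this point 104 mm. With the fingers to either side in pail y they stay clear of the hook's tip, which passes under the wire.
- jar: Bystander near the stand: orange-red jar with black cap, 46 mm across, 62 mm tall. Origin: centre of its underside.
- wax_block: Bystander near the stand: green wax block 50 x 90 x 24 mm. Origin: centre of its underside.
- sanding_stick: Bystander near the stand: flat sanding stick 26 x 190 x 10 mm lying on the bench. Origin: centre of its underside.
Things that resemble listed ones, but are neither listed nor needed, are in the scene too. Several things have the shape of the pail; the one meant has the colours described above.

How it is judged:
By the outcome, as a careful person would: the job done as asked, in the order asked, and still so for the second after the job is handed in, with the robot touching nothing.
It also fails if it takes over 66 s, if anything falls off the work surface, if the arm or the gripper's body presses on something with over 40 N, if the wrist force passes 120 N, or if a joint passes its speed limit or range.

ROBOT

A 7-joint arm with a two-finger parallel gripper is mounted at the origin on a cart in front of the work surface, level with it; the furniture and walls round the work are solid. World frame = base frame: x ahead of the robot, y to its left, z up, the work surface at z = 0. Lengths are in m, angles in rad, forces in N, time in s.
With the tool pointing down it reaches from about 0.4 to 0.9 m from the base axis. Payload 5.5 kg.
Tool frame: the origin (TCP) lies between the finger pads; the fingertips stand ctrl.tips_ahead ahead of it and the grasp point (between the pads) lies 2 mm behind it (ctrl.tips_ahead is the distance from the TCP to the fingertips, in m); z points along the fingers, y is the line along which they close (so a half turn about z gives the same grasp; the last joint's range is limited). The gripper opens to 85 mm and grips with 20 to 120 N. Pads are 22 mm wide; open, the fingers measure 114 mm over their backs; the gripper's body (76 mm by 85 mm) begins 54 mm behind the grasp point. The pads swing forward as they close: fully open they stand 13 mm farther back than shut.
Start: joints at [1.437, 0.501, -0.427, 1.55, 0.221, 1.138, -0.21], TCP at [0.251, -0.599, 0.225] pointing down, gripper open.
Joint ranges: [-2.88, 2.88], [-0.31, 2.03], [-1.54, 1.56], [0.2, 2.42], [-1.41, 4.55], [0.19, 2.02], [-2.57, 2.57]. Speed limits (rad/s): [2.57, 2.57, 3.14, 3.14, 3.14, 3.14, 3.14].

INTERFACE

Orientations are given as a unit quaternion [w, x, y, z].
In Python, from bench import ctrl gives the robot as it stands.
- The arm moves only by the shell command python3 -m handwheel 'ROWS' [OPENING] [FORCE]. ROWS is JSON, a list of rows, each a list of 2 entries, a list of its own where there are three numbers: the shift along the tool's x, y, z in mm, then the turn, a rotation vector about the tool's x, y, z in degrees. A call has exactly 5 rows; each row is the pose to reach, as a shift and turn from the pose commanded when the call began, along the tool's axes at that moment; what a row does not reach only later rows make up. A row lasts 1/12 s, in which the tool goes at most 41.7 mm and 7.16 degrees, less where a joint would pass 70% of its speed; a pose out of reach is approached as far as the arm can. A call with a gripper value outside its range is refused whole. OPENING is the opening, from 0 (shut) to 1 (fully open), set as the call begins (- or left out, the last holds). The fingers move at their own pace and stop on an object; FORCE is the grip in N (left out, the last holds). Time passes only in rows, so rows that repeat a pose let the fingers close, or fill a call up. It gives the time, the measured TCP pose, the force, the opening and the grip force at its end, in the units of the state.
- ctrl.sense(): the state, without advancing time (a new reading comes with each control period).
- ctrl.camera(name): name is "scene" or "top" or "wrist"; returns a dict with "img" (384x512x3 uint8, blue, green, red), "fx", "fy", "cx", "cy" (pixels), "world_from_camera" (4x4, takes a point from camera to world coordinates); the wrist camera has in their place "tool_from_camera" (4x4, takes a point from camera to tool coordinates, whose origin is the TCP and whose axes are the flange's). Camera axes: x right, y down, z forward; pixel columns grow to the right and rows downward; lengths in m; the calibration is good to about 2 mm. A picture is of the moment at which its call begins: read the wrist's pose just before it. There is no depth.
- ctrl.close_job(): hands the job in; it is judged then, once.
The state is a dict: "t": time; "joint_pos": joint angles; "joint_velocities": joint speeds; "joint_efforts": joint torques, N m; "position": TCP position; "tool_rot": TCP orientation; "ft_force": force on the tool from outside, world axes, zero at the start; "torque": the same for the moment, N m; "width": opening from 0.0 (shut) to 1.0 (fully open); "gripper_force": force on a finger pad.
Only numpy, scipy, OpenCV 4.12 (cv2) and the standard library are available. Lean on these libraries where they do the work, as an engineer would, in place of code of your own. Each camera call takes 0.05 s, during which the arm holds its last target. There are 200 camera calls.

## Working session

There is one attempt and no reset: what is moved stays moved. The work goes in short steps, Python scripts to look and compute and a shell command to move; the robot and the scene stay as the last step left them, time stands still between calls to the robot, and variables do not carry over. Pictures are saved under pics/ and viewed, at most 10 in all, crops included, and the job is handed in when it is done.

```bash
ls; mkdir -p pics
cat > h.py <<'E'
import numpy as np, cv2, json
from scipy.spatial.transform import Rotation as R
from bench import ctrl
def cam(n):
    s=ctrl.sense(); c=ctrl.camera(n)
    if n=="wrist":
        T=np.eye(4); q=s["tool_rot"]; T[:3,:3]=R.from_quat([q[1],q[2],q[3],q[0]]).as_matrix(); T[:3,3]=s["position"]
        c["world_from_camera"]=T@np.array(c["tool_from_camera"])
    c["img"]=np.array(c["img"]); c["world_from_camera"]=np.array(c["world_from_camera"]); return c
def ray(c,u,v):
    W=c["world_from_camera"]; d=W[:3,:3]@np.array([(u-c["cx"])/c["fx"],(v-c["cy"])/c["fy"],1]); return W[:3,3],d/np.linalg.norm(d)
def onz(c,u,v,z):
    o,d=ray(c,u,v); return o+d*(z-o[2])/d[2]
def tri(*rs):
    A=sum(np.eye(3)-np.outer(d,d) for o,d in rs); b=sum((np.eye(3)-np.outer(d,d))@o for o,d in rs)
    p=np.linalg.solve(A,b); return p,[np.linalg.norm(np.cross(p-o,d))*1000 for o,d in rs]
def proj(c,p):
    q=np.linalg.inv(c["world_from_camera"])@np.append(p,1); return c["fx"]*q[0]/q[2]+c["cx"],c["fy"]*q[1]/q[2]+c["cy"]
def toolR(s):
    q=s["tool_rot"]; return R.from_quat([q[1],q[2],q[3],q[0]])
def delta(p,Rm):
    "shift mm, rotvec deg in tool axes from current pose to target"
    s=ctrl.sense(); r=toolR(s)
    return np.round(r.inv().apply(np.array(p)-s["position"])*1000,1), np.round(np.degrees((r.inv()*Rm).as_rotvec()),2)
E
python3 - <<'E'
from h import *
np.set_printoptions(precision=4,suppress=True)
a=cam("scene");b=cam("top")
cv2.imwrite("pics/s.png",a["img"]);cv2.imwrite("pics/t.png",b["img"])
print(ctrl.sense(),ctrl.tips_ahead)
for c in(a,b):print(c["fx"],c["cx"],c["cy"],c["world_from_camera"])
print(cam("wrist")["tool_from_camera"])
E
```

```text
pics
{'t': 0.1, 'joint_pos': array([ 1.4372,  0.5018, -0.4268,  1.5514,  0.2208,  1.1383, -0.2103]), 'joint_velocities': array([ 0.0019, -0.0021,  0.0009, -0.0008,  0.0002, -0.0009, -0.0016]), 'joint_efforts': array([ -0.0119, -57.0807,  -5.8388, -28.1749,   0.0105,   0.0055,
        -0.    ]), 'position': array([ 0.2509, -0.5989,  0.2239]), 'tool_rot': array([-0.0009,  0.9804,  0.1972, -0.0002]), 'ft_force': array([-0.054 , -0.3299,  0.239 ]), 'torque': array([-0.0683, -0.0408, -0.011 ]), 'gripper_force': 0.0, 'width': 0.9960314329494219} 0.017
455.94829946206573 256.25833676034745 193.63291797449259 [[-0.5813 -0.6133  0.5348 -0.1712]
 [-0.8136  0.4268 -0.3949  0.4739]
 [ 0.0139 -0.6646 -0.747   1.0874]
 [ 0.      0.      0.      1.    ]]
399.79583518856333 257.6159082843422 194.99089903157602 [[-0.0001 -0.9961  0.0878  0.3706]
 [-1.      0.0003  0.0029  0.001 ]
 [-0.003  -0.0878 -0.9961  1.4701]
 [ 0.      0.      0.      1.    ]]
[[-0.0001 -0.9648 -0.2629  0.0669]
 [ 1.     -0.0002  0.0004 -0.0003]
 [-0.0005 -0.2629  0.9648 -0.1479]
 [ 0.      0.      0.      1.    ]]
```

View pics/s.png

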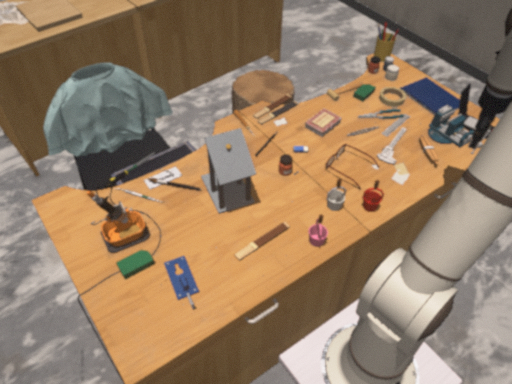

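View pics/t.png

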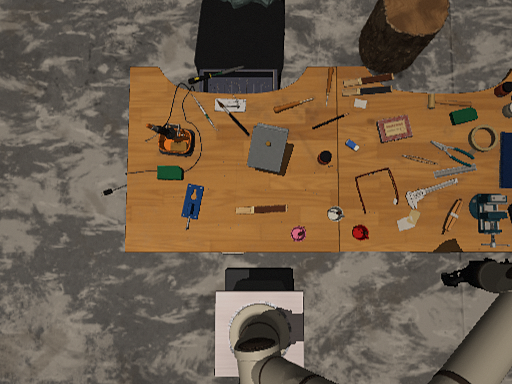

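The scene view shows the stand with its stud at (228,147), the bracket at (182,280), the white pail at (337,199), the jar at (286,165), the stick at (262,240) and the wax block at (135,263). In the top view, the bracket is at (192,203), the stud at (268,144) and the pail at (335,213).

Run:
```python
from h import *
np.set_printoptions(precision=4,suppress=True)
a=cam("scene");b=cam("top")
def blob(c,f,box):
    h=cv2.cvtColor(c["img"],cv2.COLOR_BGR2HSV).astype(int); m=f(h[...,0],h[...,1],h[...,2])
    x0,y0,x1,y1=box; k=np.zeros_like(m);k[y0:y1,x0:x1]=1; ys,xs=np.nonzero(m&k); return np.c_[xs,ys]
blue=lambda h,s,v:(h>100)&(h<125)&(s>120)
brass=lambda h,s,v:(h>12)&(h<30)&(s>110)
for c,box in((a,(155,245,210,300)),(b,(175,175,215,225))):
    P=blob(c,blue,box); r=cv2.minAreaRect(P.astype(np.float32)); print(len(P),r,[onz(c,*p,0.005)[:2] for p in cv2.boxPoints(r)], onz(c,*P.mean(0),.005))
rs=[]
for c,box in((a,(219,138,238,156)),(b,(258,134,278,154))):
    P=blob(c,brass,box); print(len(P),P.mean(0)); rs.append(ray(c,*P.mean(0)))
print("stud",tri(*rs))
print("pail",onz(b,335,213,.045),onz(a,336,202,.045))
print("jar",onz(b,324,157,.06),"stick",onz(b,262,210,.01),"wax",onz(b,170,173,.024))
# stand plate corners
for p in((252,125),(289,126),(282,173),(248,168)): print(onz(b,*p,.2))
```

```text
175 ((180.70689392089844, 277.0172424316406), (35.467811584472656, 18.012451171875), 68.19859313964844) [array([0.5346, 0.261 ]), array([0.5273, 0.212 ]), array([0.4156, 0.2349]), array([0.4237, 0.2811])] [0.485  0.2494 0.005 ]
466 ((192.36537170410156, 201.17306518554688), (16.08152198791504, 33.14362335205078), 11.309932708740234) [array([0.4232, 0.2852]), array([0.543 , 0.2632]), array([0.5313, 0.2048]), array([0.4116, 0.2272])] [0.4751 0.2454 0.005 ]
12 [228.25   146.3333]
19 [267.8421 143.1579]
stud (array([ 0.6478, -0.0283,  0.2108]), [np.float64(0.3768621730222849), np.float64(0.3768621730223945)])
pail [ 0.4318 -0.2705  0.045 ] [ 0.4099 -0.2552  0.045 ]
jar [ 0.631  -0.2318  0.06  ] stick [ 0.4443 -0.0107  0.01  ] wax [0.5788 0.3251 0.024 ]
[0.7102 0.0229 0.2   ]
[ 0.7068 -0.0969  0.2   ]
[ 0.5533 -0.0734  0.2   ]
[0.5696 0.0356 0.2   ]
```

```bash
python3 -m handwheel '[[[143,-122,-15],[0,0,33]],[[143,-122,-15],[0,0,33]],[[143,-122,-15],[0,0,33]],[[143,-122,-15],[0,0,33]],[[143,-122,-15],[0,0,33]]]'
python3 -m handwheel '[[[54,-180,-15],[0,0,0]],[[54,-180,-15],[0,0,0]],[[54,-180,-15],[0,0,0]],[[54,-180,-15],[0,0,0]],[[54,-180,-15],[0,0,0]]]'
python3 - <<'E'
from h import *
np.set_printoptions(precision=4,suppress=True)
s=ctrl.sense();print(s["position"],s["tool_rot"],s["joint_pos"])
c=cam("wrist");cv2.imwrite("pics/w1.png",c["img"]);np.savez("w1.npz",**c)
print(proj(c,[.42,-.265,.0]),proj(c,[.42,-.265,.104]))
E
```

```text
t: 0.67
position: [0.3391, -0.4265, 0.2404]
tool_rot: [-0.001, 0.996, -0.09, 0.001]
ft_force: [0.8, 0.1, 0.6]
width: 0.999
gripper_force: 0.0
t: 1.08
position: [0.4237, -0.2588, 0.2557]
tool_rot: [-0.0, 0.996, -0.087, 0.001]
ft_force: [0.4, -0.2, 0.5]
width: 1.0
gripper_force: 0.0
[ 0.4237 -0.2588  0.2557] [-0.0004  0.9962 -0.0866  0.0009] [ 0.9615  0.1949 -0.5248  1.8908  0.1085  1.0826 -1.3501]
(np.float64(261.7660343860764), np.float64(164.27428305331216)) (np.float64(263.6882748773912), np.float64(183.39970273618206))
```

View pics/w1.png

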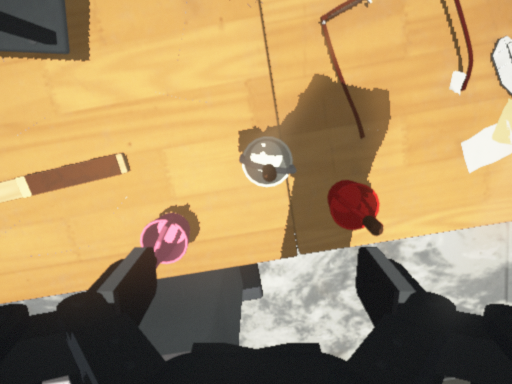

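The wrist view shows the white pail at (267,161) with its dark knob at (270,173). The pink pail is at (165,238) and the red one at (354,205). Next I'll look at the stand from two places.

```bash
python3 -m handwheel '[[[72,-99,-72],[0,0,0]],[[72,-99,-72],[0,0,0]],[[72,-99,-72],[0,0,0]],[[72,-99,-72],[0,0,0]],[[72,-99,-72],[0,0,0]]]'
python3 -m handwheel '[[[72,-99,-72],[0,0,0]],[[72,-99,-72],[0,0,0]],[[72,-99,-72],[0,0,0]],[[72,-99,-72],[0,0,0]],[[72,-99,-72],[0,0,0]]]' | tail -6
cat > look.py <<'E'
from h import *
import sys
s=ctrl.sense();print(np.round(s["position"],4),np.round(s["tool_rot"],4),np.round(s["joint_pos"],2))
c=cam("wrist");cv2.imwrite(f"pics/{sys.argv[1]}.png",c["img"]);np.savez(sys.argv[1]+".npz",**c)
E
python3 look.py w2
python3 -m handwheel '[[[0,-120,0],[0,0,0]],[[0,-120,0],[0,0,0]],[[0,-120,0],[0,0,0]],[[0,-120,0],[0,0,0]],[[0,-120,0],[0,0,0]]]' | tail -6
python3 look.py w3
python3 -c "
import cv2;a=[cv2.imread(f'pics/w{i}.png') for i in(2,3)];cv2.imwrite('pics/w23.png',cv2.resize(cv2.hconcat([i[:,56:456] for i in a]),None,fx=1,fy=1))"
```

```text
t: 1.55
position: [0.5138, -0.1756, 0.3298]
tool_rot: [-0.0, 0.996, -0.086, 0.003]
ft_force: [-0.5, 0.5, 0.2]
width: 1.004
gripper_force: 0.0
t: 1.97
position: [0.6006, -0.0916, 0.4005]
tool_rot: [-0.001, 0.996, -0.087, 0.002]
ft_force: [-0.4, 0.3, -0.2]
width: 0.999
gripper_force: 0.0
[ 0.6006 -0.0916  0.4005] [-0.0011  0.9962 -0.0869  0.0018] [ 0.58  0.34 -0.64  1.42  0.2   1.45 -1.8 ]
t: 2.43
position: [0.6183, 0.0241, 0.3975]
tool_rot: [0.0, 0.996, -0.088, -0.001]
ft_force: [-0.0, -0.7, 0.7]
width: 0.994
gripper_force: 0.0
[0.6183 0.0241 0.3975] [ 4.000e-04  9.961e-01 -8.770e-02 -1.200e-03] [ 0.4   0.38 -0.68  1.38  0.23  1.46 -2.01]
```

View pics/w23.png

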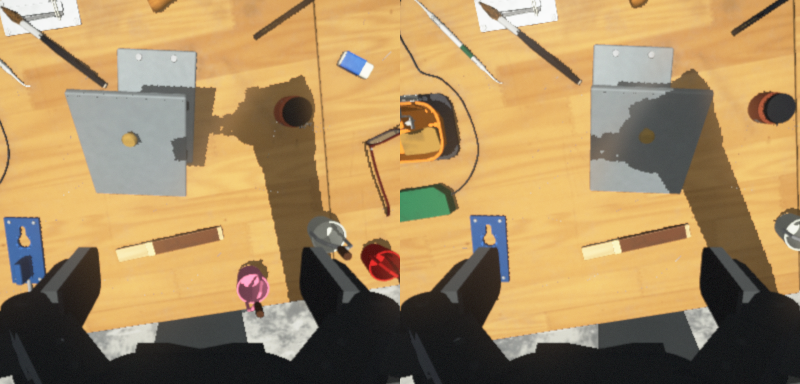

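Both views show the stud clearly, at (186,140) in w2 and (303,136) in w3. The panel's side and lower edges are clean, so I'll fit lines to them.

```bash
cat > panel.py <<'E'
from h import *
np.set_printoptions(precision=4,suppress=True)
def load(n): return dict(np.load(n+".npz"))
V=[(load("w2"),(186,140)),(load("w3"),(303,136))]
st=[];L=[[],[]];bot=[]
for c,(u,v) in V:
    h=cv2.cvtColor(c["img"],cv2.COLOR_BGR2HSV).astype(int)
    m=(h[...,1]>85)&(abs(h[...,0]-20)<12); k=np.zeros_like(m);k[v-12:v+12,u-12:u+12]=1
    ys,xs=np.nonzero(m&k); p=(xs.mean(),ys.mean()); st.append(ray(c,*p)); print("stud px",p,len(xs),np.ptp(xs),np.ptp(ys))
    g=(h[...,1]<70).astype(np.uint8); g[v-12:v+12,u-12:u+12]=1
    g=cv2.morphologyEx(g,cv2.MORPH_OPEN,np.ones((3,3)))
    l=[];r=[];
    for y in range(v-35,v+42):
        row=g[y]; x=u
        while row[x]:x-=1
        l.append((x+.5,y)); x=u
        while row[x]:x+=1
        r.append((x-.5,y))
    b=[]
    for x in range(u-20,u+45):
        y=v
        while g[y,x]:y+=1
        b.append((x,y-.5))
    fits=[]
    for q in(l,r,b):
        q=np.array(q,np.float32)
        for _ in range(4):
            vx,vy,x0,y0=cv2.fitLine(q,cv2.DIST_HUBER,0,.01,.01).ravel()
            d=abs((q[:,0]-x0)*vy-(q[:,1]-y0)*vx); q=q[d<max(1,2*np.median(d))]
        fits.append((vx,vy,x0,y0,len(q),d.max()))
    def inter(f,g2):
        A=np.array([[f[0],-g2[0]],[f[1],-g2[1]]]); t=np.linalg.solve(A,[g2[2]-f[2],g2[3]-f[3]]); return f[2]+t[0]*f[0],f[3]+t[0]*f[1]
    LL,LR=inter(fits[0],fits[2]),inter(fits[1],fits[2]); print(LL,LR,[(f[4],f[5]) for f in fits]); bot.append((LL,LR))
    A,B=onz(c,*LL,.15),onz(c,*LR,.15); print("low edge",A,B,"width",np.linalg.norm(A-B),"yaw",np.degrees(np.arctan2(-(B-A)[0],(B-A)[1]))-180)
    for i in(0,1):
        f=fits[i];d1=ray(c,f[2],f[3])[1];d2=ray(c,f[2]+50*f[0],f[3]+50*f[1])[1]; n=np.cross(d1,d2);L[i].append(n/np.linalg.norm(n))
print("stud",tri(*st))
for j in(0,1): print("corner",tri(*[ray(V[i][0],*bot[i][j]) for i in(0,1)]))
for l in L:
    d=np.cross(*l);d/=np.linalg.norm(d);d*=np.sign(d[0]);print("edge",d,"slope",np.degrees(np.arcsin(d[2])),"yaw",np.degrees(np.arctan2(d[1],d[0])))
E
python3 panel.py
```

```text
stud px (np.float64(185.14117647058825), np.float64(139.2764705882353)) 170 14 14
(np.float32(152.05379), np.float32(192.58578)) (np.float32(246.94508), np.float32(196.44383)) [(77, np.float32(0.5210556)), (58, np.float32(0.7286342)), (65, np.float32(0.56323934))]
low edge [0.587  0.0416 0.15  ] [ 0.5619 -0.0727  0.15  ] width 0.11698417596575358 yaw -12.362706099878636
stud px (np.float64(302.3139534883721), np.float64(135.78488372093022)) 172 15 14
(np.float32(246.5), np.float32(192.5)) (np.float32(336.30368), np.float32(192.5)) [(77, np.float32(0.9999985)), (77, np.float32(0.60313797)), (41, np.float32(0.0))]
low edge [0.5839 0.0418 0.15  ] [ 0.5646 -0.0663  0.15  ] width 0.10984586018785054 yaw -10.091631166624609
stud (array([ 0.6469, -0.0273,  0.2122]), [np.float64(0.007834994390724895), np.float64(0.00783499439053445)])
corner (array([0.5858, 0.0414, 0.1516]), [np.float64(1.4839946945429918), np.float64(1.4839946945430864)])
corner (array([ 0.5566, -0.071 ,  0.1262]), [np.float64(0.8310587688254573), np.float64(0.8310587688254059)])
edge [ 0.8142 -0.1649  0.5567] slope 33.82570881114087 yaw -11.4518339039568
edge [ 0.8178 -0.1893  0.5435] slope 32.924098507446885 yaw -13.036364029446837
```

```bash
python3 -m handwheel '[[[-93,-96,60],[0,0,0]],[[-93,-96,60],[0,0,0]],[[-93,-96,60],[0,0,0]],[[-93,-96,60],[0,0,0]],[[-93,-96,60],[0,0,0]]]'|tail -6
python3 -m handwheel '[[[-93,-96,70],[0,0,0]],[[-93,-96,70],[0,0,0]],[[-93,-96,70],[0,0,0]],[[-93,-96,70],[0,0,0]],[[-93,-96,70],[0,0,0]]]' | tail -6
python3 look.py b1
python3 -m handwheel '[[[-30,0,60],[0,0,0]],[[-30,0,60],[0,0,0]],[[-30,0,60],[0,0,0]],[[-30,0,60],[0,0,0]],[[-30,0,60],[0,0,0]]]' | tail -6
python3 look.py b2
python3 -c "
import cv2;a=[cv2.imread(f'pics/b{i}.png') for i in(1,2)];cv2.imwrite('pics/b12.png',cv2.hconcat([i[:,56:456] for i in a]))"
```

```text
t: 2.9
position: [0.5409, 0.1356, 0.3366]
tool_rot: [0.001, 0.996, -0.088, -0.002]
ft_force: [-0.6, -0.3, 0.8]
width: 1.001
gripper_force: 0.0
t: 3.32
position: [0.4668, 0.2461, 0.2664]
tool_rot: [0.001, 0.996, -0.088, -0.002]
ft_force: [-0.1, 0.6, -0.3]
width: 0.999
gripper_force: 0.0
[0.4668 0.2461 0.2664] [ 8.000e-04  9.962e-01 -8.760e-02 -2.300e-03] [ 0.12  0.3  -0.79  1.8   0.23  1.15 -2.49]
t: 3.78
position: [0.444, 0.2492, 0.2105]
tool_rot: [-0.0, 0.996, -0.091, 0.001]
ft_force: [-0.3, 0.8, 0.5]
width: 0.999
gripper_force: 0.0
[0.444  0.2492 0.2105] [-3.000e-04  9.958e-01 -9.110e-02  1.300e-03] [ 0.06  0.31 -0.74  1.91  0.25  1.01 -2.54]
```

View pics/b12.png

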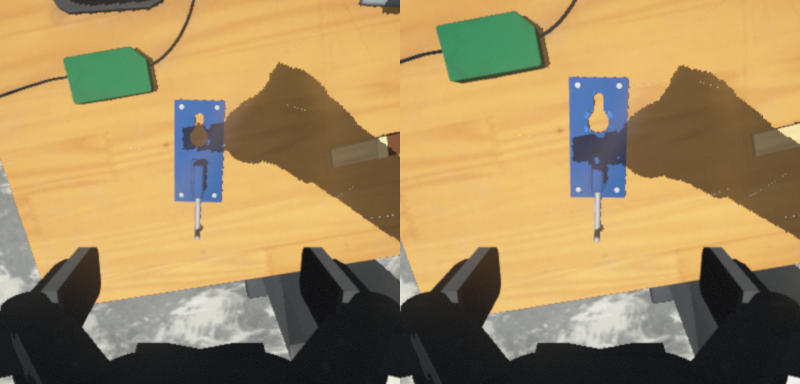

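The bracket's plate, keyhole, rib and hook are clear in both views: the plate runs over rows 100–200 around column 256 in b1, with the hook pointing towards the robot. Joint 7 is near its limit at -2.54, so I'll watch it while I measure.

```bash
cat > br.py <<'E'
from h import *
import sys
np.set_printoptions(precision=4,suppress=True)
Q=[];C=[]
for n in sys.argv[1:]:
    c=dict(np.load(n+".npz"));h=cv2.cvtColor(c["img"],cv2.COLOR_BGR2HSV).astype(int)
    m=((h[...,0]>100)&(h[...,0]<125)&(h[...,1]>100)).astype(np.uint8); m[:,:200]=0;m[:,330:]=0;m[240:]=0
    cs,_=cv2.findContours(m,cv2.RETR_EXTERNAL,cv2.CHAIN_APPROX_NONE);k=max(cs,key=cv2.contourArea)
    r=cv2.minAreaRect(k);b=cv2.boxPoints(r); b=b[np.argsort(b[:,1])]; b=np.vstack([b[:2][np.argsort(b[:2,0])],b[2:][np.argsort(b[2:,0])]])
    Q.append(b);C.append(c)
    P=np.array([onz(c,*p,.005) for p in b]);far=(P[0]+P[1])/2;near=(P[2]+P[3])/2;d=far-near
    print(n,"len",np.linalg.norm(d),"wid",np.linalg.norm(P[0]-P[1]),"yaw",np.degrees(np.arctan2(d[1],d[0])),"mid",P.mean(0),b.tolist())
    yw=np.arctan2(d[1],d[0]);x=np.array([np.cos(yw),np.sin(yw),0]); o=P.mean(0)-.0175*x; print(" origin",o,"rib",o-.012*x)
print([tri(*[ray(C[i],*Q[i][j]) for i in range(len(C))]) for j in range(4)] if len(C)>1 else "")
E
python3 br.py b1 b2
```

```text
b1 len 0.12241173814434451 wid 0.05526883411079248 yaw -10.10962590957233 mid [0.477  0.2457 0.005 ] [[231.0, 100.0], [278.0, 100.0], [231.0, 200.0], [278.0, 200.0]]
 origin [0.4598 0.2487 0.005 ] rib [0.448  0.2508 0.005 ]
b2 len 0.12221517524150732 wid 0.05700943240501783 yaw -10.517681401735693 mid [0.4761 0.2452 0.005 ] [[226.0, 78.0], [283.0, 78.0], [226.0, 196.0], [283.0, 196.0]]
 origin [0.4589 0.2484 0.005 ] rib [0.4471 0.2506 0.005 ]
[(array([ 0.5424,  0.2629, -0.0063]), [np.float64(0.0012677341626558274), np.float64(0.0012677341627206878)]), (array([ 0.5321,  0.2059, -0.0078]), [np.float64(1.0374126040058653), np.float64(1.037412604005822)]), (array([0.4253, 0.2847, 0.0184]), [np.float64(0.5796068343491565), np.float64(0.5796068343491566)]), (array([ 0.4094,  0.2262, -0.0003]), [np.float64(0.8538130759774667), np.float64(0.8538130759774449)])]
```

```bash
python3 -m handwheel '[[[3,-2,40],[0,0,0]],[[3,-2,80],[0,0,0]],[[3,-2,120],[0,0,0]],[[3,-2,150],[0,0,0]],[[3,-2,150],[0,0,0]]]' 0.5|tail -6
python3 - <<'E'
from h import *
s=ctrl.sense();print(np.round(s["position"],4),np.round(s["tool_rot"],4),np.round(s["joint_pos"],3),s["ft_force"])
print(delta([.4475,.2506,.027],R.from_euler('z',-10.3,degrees=True)*R.from_euler('x',180,degrees=True)))
E
```

```text
t: 4.25
position: [0.4429, 0.2495, 0.055]
tool_rot: [0.002, 0.996, -0.09, -0.003]
ft_force: [-1.1, -0.4, -1.2]
width: 0.497
gripper_force: 0.0
[0.4429 0.2495 0.055 ] [ 0.0024  0.9959 -0.0899 -0.0027] [-0.265  0.497 -0.367  2.021  0.276  0.678 -2.56 ] [-1.09126741 -0.37082529 -1.21979488]
(array([ 4.5, -2. , 27.9]), array([ 0.3 ,  0.28, -0.01]))
```

```bash
python3 -m handwheel '[[[3,-2,15],[0,0,0]],[[4,-2,27],[0.3,0.3,0]],[[4,-2,28],[0.3,0.3,0]],[[4,-2,28],[0.3,0.3,0]],[[4,-2,28],[0.3,0.3,0]]]'|tail -6
python3 -m handwheel '[[[0,0,0],[0,0,0]],[[0,0,0],[0,0,0]],[[0,0,0],[0,0,0]],[[0,0,0],[0,0,0]],[[0,0,0],[0,0,0]]]' 0 70|tail -6
python3 -m handwheel '[[[0,0,0],[0,0,0]],[[0,0,0],[0,0,0]],[[0,0,0],[0,0,0]],[[0,0,0],[0,0,0]],[[0,0,0],[0,0,0]]]'|tail -6
python3 - <<'E'
from h import *
s=ctrl.sense();print(np.round(s["position"],4),np.round(s["tool_rot"],4),np.round(s["joint_pos"],3),s["ft_force"])
E
```

```text
t: 4.67
position: [0.4505, 0.2539, 0.0329]
tool_rot: [-0.003, 0.996, -0.09, 0.004]
ft_force: [-0.2, -0.0, 0.2]
width: 0.497
gripper_force: 0.0
t: 5.08
position: [0.4489, 0.2532, 0.0312]
tool_rot: [-0.002, 0.996, -0.089, 0.003]
ft_force: [-0.7, -0.0, -0.0]
width: 0.005
gripper_force: 0.0
t: 5.5
position: [0.4488, 0.2532, 0.0309]
tool_rot: [-0.002, 0.996, -0.089, 0.003]
ft_force: [-0.6, -0.1, -0.8]
width: -0.003
gripper_force: 0.0
[0.4488 0.2532 0.0309] [-0.0023  0.996  -0.0894  0.0028] [-0.305  0.536 -0.318  2.025  0.281  0.614 -2.561] [-0.60284619 -0.07633176 -0.80202102]
```

```bash
python3 look.py b3; python3 -c "
from h import *
a=cam('scene')['img'][230:330,130:250];cv2.imwrite('pics/b3c.png',cv2.hconcat([cv2.imread('pics/b3.png')[:,100:412],cv2.resize(a,(460,384))]))"
```

```text
[0.4488 0.2532 0.0309] [-0.0023  0.996  -0.0894  0.0028] [-0.3   0.54 -0.32  2.03  0.28  0.61 -2.56]
```

View pics/b3c.png

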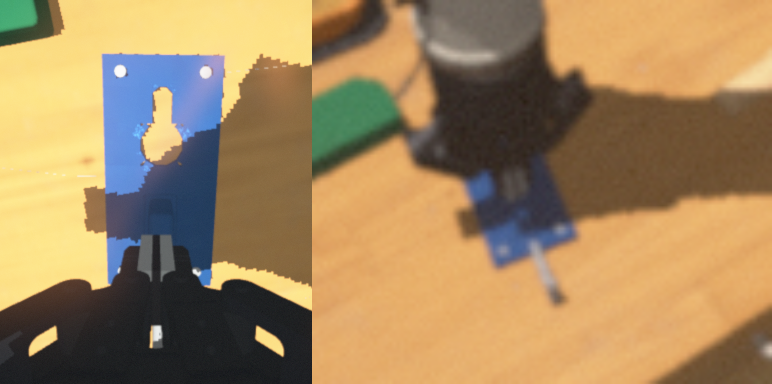

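Run:
```python
from h import *
np.set_printoptions(precision=4,suppress=True)
c=dict(np.load("b3.npz"))
A,B=onz(c,203,56,.005),onz(c,324,57,.005);print(A,B,np.linalg.norm(A-B))
m=(A+B)/2; yw=np.arctan2(A[0]-B[0],-(A[1]-B[1]))  ; print(np.degrees(yw))
d=A-B; ya=np.arctan2(-d[0],d[1]);print("yaw",np.degrees(ya)); x=np.array([np.cos(ya),np.sin(ya),0]); o=m-.08*x;print("origin",o,"rib",o-.012*x)
for u,v in((248,200),(275,200)):print("rib far end@35.5",onz(c,u,v,.0355))
print("expected far end rib px",[proj(c,o+.008*x+np.array([0,0,z])) for z in(0.03,0.0)], "near",proj(c,o-.032*x+[0,0,.03]))
s=ctrl.sense();t=toolR(s)
for z in(-.002,.017):print(proj(c,s["position"]+t.apply([0,0,z])))
h=cv2.cvtColor(c["img"],cv2.COLOR_BGR2HSV)
print(c["img"][190:265:5,262].tolist());print(c["img"][262,230:295:3].tolist())
```

```text
[0.5418 0.263  0.005 ] [0.5308 0.2053 0.005 ] 0.058690090511289796
169.26106586478255
yaw -10.738934135217441
origin [0.4577 0.2491 0.005 ] rib [0.4459 0.2513 0.005 ]
rib far end@35.5 [0.4748 0.2525 0.0355]
rib far end@35.5 [0.4727 0.2406 0.0355]
expected far end rib px [(np.float64(262.3963426529245), np.float64(217.21489775778124)), (np.float64(261.5815929803601), np.float64(199.5321841370801))] near (np.float64(261.29091004431626), np.float64(295.6177657859828))
(np.float64(256.8277322192334), np.float64(250.9757202624626))
(np.float64(256.6915706706087), np.float64(235.83834449016126))
[[98, 66, 48], [96, 64, 44], [86, 58, 40], [85, 57, 37], [85, 55, 37], [94, 62, 39], [101, 66, 40], [99, 64, 38], [99, 64, 39], [99, 95, 87], [105, 105, 101], [104, 104, 100], [104, 105, 101], [102, 101, 99], [103, 103, 99]]
[[48, 47, 56], [43, 43, 50], [45, 43, 50], [102, 103, 101], [105, 105, 102], [105, 104, 102], [104, 103, 102], [90, 90, 87], [36, 34, 35], [33, 33, 34], [64, 64, 62], [103, 104, 100], [103, 103, 100], [102, 104, 100], [103, 103, 100], [42, 39, 37], [35, 33, 33], [35, 34, 32], [34, 33, 31], [38, 35, 35], [57, 43, 35], [92, 60, 34]]
```

The image shows the fingers shut over the top of the rib: the tip edge is at row 235 and the rib is 2 mm off to the right. So they closed above the rib. I'll go lower step by step while watching the force.

```bash
python3 -m handwheel '[[[0,0,0],[0,0,0]],[[0,0,0],[0,0,0]],[[-1,2,0],[0,0,0]],[[-2,2,4],[0,0,0]],[[-2,2,8],[0,0,0]]]' 0.5
python3 -m handwheel '[[[0,0,0],[0,0,0]],[[0,0,0],[0,0,0]],[[0,0,0],[0,0,0]],[[0,0,0],[0,0,0]],[[0,0,0],[0,0,0]]]' 0 70
python3 -m handwheel '[[[0,0,0],[0,0,0]],[[0,0,0],[0,0,0]],[[0,0,0],[0,0,0]],[[0,0,0],[0,0,0]],[[0,0,0],[0,0,0]]]'
python3 look.py b4
```

```text
t: 6.02
position: [0.4464, 0.2515, 0.0227]
tool_rot: [-0.002, 0.996, -0.09, 0.003]
ft_force: [0.5, 0.1, 0.6]
width: 0.498
gripper_force: 0.0
t: 6.43
position: [0.4464, 0.2516, 0.0229]
tool_rot: [-0.002, 0.996, -0.089, 0.003]
ft_force: [-0.5, 0.9, -0.2]
width: 0.108
gripper_force: 68.6
t: 6.85
position: [0.4464, 0.2516, 0.0229]
tool_rot: [-0.002, 0.996, -0.089, 0.003]
ft_force: [-1.5, 0.2, 0.7]
width: 0.111
gripper_force: 68.7
[0.4464 0.2516 0.0229] [-0.0024  0.996  -0.0894  0.0028] [-0.32  0.55 -0.3   2.03  0.28  0.59 -2.56]
```

```bash
python3 -m handwheel '[[[0,0,0],[0,0,0]],[[0,0,0],[0,0,0]],[[0,0,0],[0,0,0]],[[0,0,4],[0,0,0]],[[0,0,8],[0,0,0]]]' 0.35
python3 -m handwheel '[[[0,0,0],[0,0,0]],[[0,0,0],[0,0,0]],[[0,0,0],[0,0,0]],[[0,0,0],[0,0,0]],[[0,0,0],[0,0,0]]]' 0 80
python3 look.py b5;python3 -c "
import cv2;a=[cv2.imread(f'pics/b{i}.png') for i in(4,5)];cv2.imwrite('pics/b45.png',cv2.hconcat([cv2.resize(i[180:330,180:340],(400,375)) for i in a]))"
```

```text
t: 7.32
position: [0.447, 0.2517, 0.0148]
tool_rot: [-0.003, 0.996, -0.09, 0.003]
ft_force: [-0.7, 0.2, -0.3]
width: 0.354
gripper_force: 0.0
t: 7.73
position: [0.4462, 0.2514, 0.0146]
tool_rot: [-0.002, 0.996, -0.089, 0.003]
ft_force: [-0.4, -0.6, -3.5]
width: 0.116
gripper_force: 78.9
[0.4462 0.2514 0.0146] [-0.0022  0.996  -0.0894  0.0026] [-0.33  0.56 -0.29  2.04  0.28  0.58 -2.56]
```

View pics/b45.png

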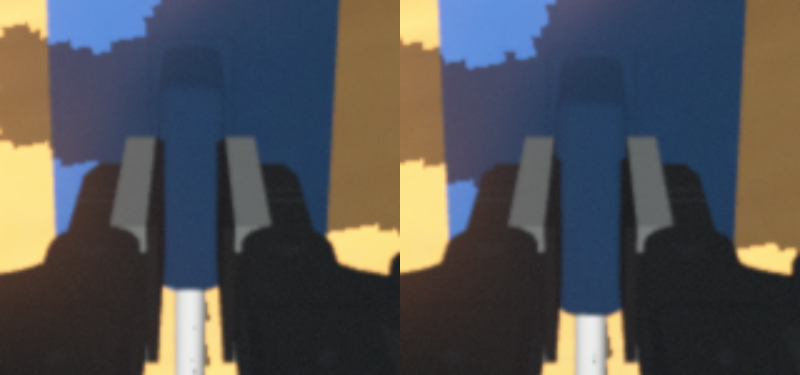

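The fingers now hold the rib about 20 mm deep, with the pads on either side of it and both views symmetric. Next I'll work out the bracket's pose in the tool frame and the pre-mount pose.

```bash
cat > kh.py <<'E'
from h import *
import sys
np.set_printoptions(precision=2,suppress=True)
def intool(c,u,v,z):
    T=c["tool_from_camera"];d=T[:3,:3]@np.array([(u-c["cx"])/c["fx"],(v-c["cy"])/c["fy"],1]);return (T[:3,3]+d*(z-T[2,3])/d[2])*1000
if __name__=="__main__":
    c=dict(np.load(sys.argv[1]+".npz"));h=cv2.cvtColor(c["img"],cv2.COLOR_BGR2HSV).astype(int)
    m=((h[...,0]>98)&(h[...,0]<128)&(h[...,1]>90)).astype(np.uint8);m[:,:190]=0;m[:,340:]=0
    print(np.nonzero(m.any(1))[0][[0,-1]])
    for z in(.010,.013):
        for y in(70,100,160,190):
            xs=np.nonzero(m[y])[0]
            if len(xs): print(z,y,xs[0]-.5,xs[-1]+.5,intool(c,xs[0]-.5,y,z)[:2],intool(c,xs[-1]+.5,y,z)[:2])
        ys=[np.nonzero(m[:,x])[0][0] for x in range(215,310,5)];print("top row",np.median(ys),intool(c,256,np.median(ys)-.5,z))
    k=(1-m)[60:200,215:310].copy();n,l,st,ce=cv2.connectedComponentsWithStats(k);print(st[1:][st[1:,4]>40],ce[1:][st[1:,4]>40]+[215,60])
E
python3 kh.py b5
python3 - <<'E'
from h import *
np.set_printoptions(precision=4,suppress=True)
yw=np.radians(-11.5);px=R.from_euler('ZY',[-11.5,-35],degrees=True).apply([1,0,0]);n=R.from_euler('ZY',[-11.5,-35],degrees=True).apply([0,0,1]);py=np.cross(n,px)
print(px,py,n)
Rt=R.from_matrix(np.c_[px,-py,-n]);O=np.array([.6526,-.0293,.2056])
# bracket origin in tool ~ (+.012,0,+.0146)
for off in(.05,):
    bo=O-.036*px+off*n; tcp=bo-Rt.apply([.012,0,.0146]); print(tcp,delta(tcp,Rt))
E
```

```text
[ 44 305]
0.01 70 190.5 301.5 [ 81.69 -29.49] [81.69 19.79]
0.01 100 191.5 321.5 [ 68.88 -29.7 ] [68.88 29.34]
0.01 160 194.5 318.5 [ 41.46 -29.66] [41.45 29.33]
0.01 190 195.5 316.5 [ 26.74 -29.88] [26.73 29.07]
top row 44.0 [92.53 -0.41 10.  ]
0.013 70 190.5 301.5 [ 81.97 -30.04] [81.97 20.18]
0.013 100 191.5 321.5 [ 68.93 -30.25] [68.92 29.91]
0.013 160 194.5 318.5 [ 40.98 -30.21] [40.97 29.89]
0.013 190 195.5 316.5 [ 25.99 -30.43] [25.97 29.64]
top row 44.0 [93.03 -0.41 13.  ]
[[  82    0   13   27  234]
 [  19   19   61  115 3406]] [[304.64  70.77]
 [258.16 136.98]]
[ 0.8027 -0.1633  0.5736] [0.1994 0.9799 0.    ] [-0.5621  0.1144  0.8192]
[ 0.5778 -0.0141  0.231 ] (array([ 177.7,  236.8, -216.6]), array([-0.65, 34.72,  1.11]))
```

```bash
python3 -m handwheel '[[[0,0,-15],[0,0,0]],[[0,0,-50],[0,0,0]],[[0,0,-90],[0,0,0]],[[0,0,-130],[0,0,0]],[[0,0,-170],[0,0,0]]]'|tail -6
python3 -m handwheel '[[[20,35,-40],[0,0,0]],[[40,70,-60],[0,7,0]],[[60,100,-70],[0,14,0]],[[80,130,-80],[0,20,0]],[[95,150,-90],[0,24,1]]]'|tail -6
cat > tgt.py <<'E'
from h import *
import sys
np.set_printoptions(precision=4,suppress=True)
off,sl=float(sys.argv[1])/1000,float(sys.argv[2])/1000   # standoff along n, bracket origin at -sl along px
yaw=-11.5
A=R.from_euler('ZY',[yaw,-35],degrees=True);px,py,n=A.as_matrix().T
Rt=R.from_matrix(np.c_[px,-py,-n]);O=np.array([.6526,-.0293,.2056])
tcp=O-sl*px+off*n-Rt.apply([.013,-.0002,.017]);print(tcp,*delta(tcp,Rt))
E
python3 tgt.py 90 36
```

```text
t: 8.2
position: [0.4447, 0.2506, 0.1863]
tool_rot: [-0.002, 0.996, -0.089, 0.002]
ft_force: [2.0, -0.1, -3.5]
width: 0.119
gripper_force: 78.8
t: 8.62
position: [0.5103, 0.0835, 0.275]
tool_rot: [0.017, 0.972, -0.096, 0.212]
ft_force: [0.2, -0.8, -3.3]
width: 0.116
gripper_force: 78.9
[ 0.5531 -0.0093  0.2651] [50.8 82.7 33.4] [-0.49 10.46  0.03]
```

```bash
python3 -m handwheel '[[[20,33,5],[0,3,0]],[[35,60,15],[0,6,0]],[[51,83,33],[-0.5,10.5,0]],[[51,83,33],[-0.5,10.5,0]],[[51,83,33],[-0.5,10.5,0]]]'|tail -6
python3 look.py m1; python3 tgt.py 90 36; python3 tgt.py 30 36
```

```text
t: 9.03
position: [0.5523, -0.0092, 0.2625]
tool_rot: [0.03, 0.95, -0.097, 0.295]
ft_force: [0.7, 0.3, -3.8]
width: 0.114
gripper_force: 79.1
[ 0.5523 -0.0092  0.2625] [ 0.0304  0.9499 -0.097   0.2955] [ 0.03 -0.04 -0.19  2.27  0.54  0.39 -2.39]
[ 0.5531 -0.0093  0.2651] [ 0.9  1.8 -1.1] [-0.02  0.35 -0.07]
[ 0.5868 -0.0161  0.216 ] [ 1.2  1.9 58.9] [-0.02  0.35 -0.07]
```

View pics/m1.png

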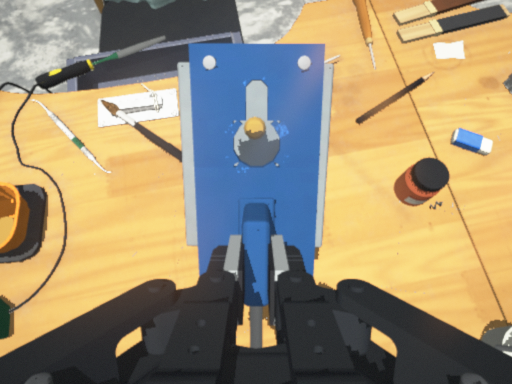

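The stud shows through the keyhole at (255,127), with the keyhole's round centre at about (257,143). The plate is parallel to the panel. I'll compute the offset and approach.

```bash
cat > sv.py <<'E'
from kh import *
# stud px -> tool xy at given head-centre depth ; keyhole px
c=dict(np.load(sys.argv[1]+".npz"));u,v,so=map(float,sys.argv[2:5]);u=int(u);v=int(v)
h=cv2.cvtColor(c["img"],cv2.COLOR_BGR2HSV).astype(int)
m=(h[...,1]>85)&(abs(h[...,0]-20)<10);k=np.zeros_like(m);k[v-22:v+22,u-22:u+22]=1;ys,xs=np.nonzero(m&k)
print("stud px",xs.mean(),ys.mean(),len(xs),xs.min(),xs.max(),ys.min(),ys.max())
z=.017+so/1000-.0115
print("stud tool",intool(c,(xs.min()+xs.max())/2,(ys.min()+ys.max())/2,z),"want x49 y~0.1 (+kh)")
b=((h[...,0]>98)&(h[...,0]<128)&(h[...,1]>90))
# keyhole width at each row, along column near stud
for y in range(70,185,6):
    x=256
    if b[y,x]: continue
    l=x
    while not b[y,l] and l>190:l-=1
    r=x
    while not b[y,r] and r<330:r+=1
    print(y,l+.5,r-.5,intool(c,l+.5,y,.012)[:2],intool(c,r-.5,y,.012)[:2])
E
python3 sv.py m1 255 127 90
python3 -m handwheel '[[[1,0,15],[0,0.3,0]],[[1,0,30],[0,0.3,0]],[[1,0,45],[0,0.3,0]],[[1,0,55],[0,0.3,0]],[[1,0,55],[0,0.3,0]]]'|tail -6
python3 look.py m2;python3 tgt.py 30 36;  python3 sv.py m2 256 140 34
```

```text
stud px 253.91958041958043 126.06993006993007 286 244 264 117 135
stud tool [51.59 -1.75 95.5 ] want x49 y~0.1 (+kh)
82 249.5 263.5 [76.09 -3.39] [76.1   2.96]
88 245.5 267.5 [73.5  -5.22] [73.51  4.8 ]
94 245.5 267.5 [70.88 -5.24] [70.89  4.83]
100 245.5 267.5 [68.24 -5.26] [68.25  4.85]
106 245.5 267.5 [65.58 -5.28] [65.58  4.88]
112 245.5 267.5 [62.89 -5.31] [62.9  4.9]
118 245.5 267.5 [60.18 -5.33] [60.18  4.93]
124 241.5 271.5 [57.44 -7.22] [57.44  6.83]
130 236.5 275.5 [54.68 -9.6 ] [54.68  8.75]
136 233.5 278.5 [ 51.89 -11.06] [51.89 10.21]
142 233.5 278.5 [ 49.07 -11.11] [49.08 10.26]
148 233.5 278.5 [ 46.23 -11.16] [46.24 10.31]
154 235.5 275.5 [ 43.36 -10.25] [43.37  8.93]
160 240.5 271.5 [40.47 -7.89] [40.47  7.05]
t: 9.5
position: [0.5865, -0.0128, 0.2196]
tool_rot: [0.03, 0.949, -0.095, 0.3]
ft_force: [-0.7, 0.3, -2.8]
width: 0.116
gripper_force: 79.0
[ 0.5865 -0.0128  0.2196] [ 0.0296  0.9488 -0.0953  0.2995] [-0.31  0.09  0.17  2.26  0.72  0.27 -2.56]
[ 0.5868 -0.0161  0.216 ] [-1.2  3.9  3.4] [-0.1  -0.04  0.05]
stud px 261.1108597285068 140.15610859728505 442 250 272 128 153
stud tool [46.99  2.39 39.5 ] want x49 y~0.1 (+kh)
82 249.5 263.5 [76.09 -3.39] [76.09  2.96]
88 245.5 267.5 [73.49 -5.22] [73.5  4.8]
94 245.5 267.5 [70.88 -5.24] [70.88  4.83]
100 245.5 266.5 [68.24 -5.26] [68.24  4.39]
106 245.5 266.5 [65.57 -5.28] [65.58  4.42]
112 245.5 266.5 [62.88 -5.3 ] [62.89  4.44]
118 245.5 266.5 [60.17 -5.32] [60.17  4.47]
124 241.5 270.5 [57.43 -7.22] [57.44  6.36]
130 237.5 274.5 [54.67 -9.13] [54.67  8.28]
136 234.5 278.5 [ 51.88 -10.59] [51.88 10.21]
142 233.5 278.5 [ 49.06 -11.11] [49.07 10.26]
148 233.5 278.5 [ 46.22 -11.16] [46.23 10.31]
154 236.5 275.5 [43.35 -9.77] [43.36  8.93]
160 240.5 272.5 [40.46 -7.88] [40.46  7.53]
```

```bash
python3 -m handwheel '[[[-1,3,0],[0,0,0]],[[-1,3,4],[0,0,0]],[[-1,3,9],[0,0,0]],[[-1,3,14],[0,0,0]],[[-1,3,14],[0,0,0]]]'|tail -6
python3 look.py m3;python3 tgt.py 20 36;  python3 sv.py m3 256 145 20|head -2
```

```text
t: 9.97
position: [0.5928, -0.0169, 0.2082]
tool_rot: [0.029, 0.949, -0.095, 0.3]
ft_force: [-0.7, -0.4, -3.0]
width: 0.112
gripper_force: 79.0
[ 0.5928 -0.0169  0.2082] [ 0.0292  0.9487 -0.0951  0.3   ] [-0.4   0.12  0.29  2.27  0.72  0.23 -2.56]
[ 0.5924 -0.0173  0.2078] [-0.4  0.4  0.4] [-0.12 -0.09  0.01]
stud px 255.04347826086956 141.7478260869565 575 242 268 128 155
stud tool [47.89 -0.92 25.5 ] want x49 y~0.1 (+kh)
```

```bash
python3 -m handwheel '[[[0,-0.5,3],[0,0,0]],[[0,-0.5,6],[0,0,0]],[[0,-0.5,9],[0,0,0]],[[0,-0.5,12],[0,0,0]],[[0,-0.5,12],[0,0,0]]]'|tail -6
python3 look.py m4;python3 tgt.py 8 36;  python3 sv.py m4 256 145 8|head -2
```

```text
t: 10.43
position: [0.5995, -0.0187, 0.1978]
tool_rot: [0.03, 0.949, -0.096, 0.3]
ft_force: [0.5, 0.2, -2.3]
width: 0.116
gripper_force: 79.0
[ 0.5995 -0.0187  0.1978] [ 0.0297  0.9488 -0.0955  0.2998] [-0.45  0.16  0.35  2.26  0.72  0.19 -2.56]
[ 0.5992 -0.0186  0.198 ] [-0.1  0.  -0.2] [-0.05 -0.06 -0.01]
stud px 253.35142857142858 143.39714285714285 700 239 267 129 158
stud tool [48.19 -1.86 13.5 ] want x49 y~0.1 (+kh)
```

```bash
python3 -m handwheel '[[[0,-1,2],[0,0,0]],[[0,-1.5,4],[0,0,0]],[[0,-1.5,6],[0,0,0]],[[0,-1.5,8],[0,0,0]],[[0,-1.5,8],[0,0,0]]]'|tail -6
python3 look.py m5;python3 tgt.py 0 36;  python3 sv.py m5 256 145 0|head -2
```

```text
t: 10.9
position: [0.6049, -0.018, 0.194]
tool_rot: [0.03, 0.949, -0.096, 0.298]
ft_force: [0.0, 1.1, -2.0]
width: 0.115
gripper_force: 79.0
[ 0.6049 -0.018   0.194 ] [ 0.0296  0.9492 -0.0956  0.2982] [-0.42  0.17  0.32  2.25  0.73  0.19 -2.57]
[ 0.6037 -0.0195  0.1914] [-2.   1.6  1.7] [-0.03  0.13 -0.02]
stud px 257.728 149.224 750 242 273 134 164
stud tool [46.57  0.26  5.5 ] want x49 y~0.1 (+kh)
```

Joints 6 and 7 are both at their limits, but the head is through the keyhole. I'll try a short slide to see how much reach is left.

```bash
python3 -m handwheel '[[[-2,1,1],[0,0,0]],[[-4,1,2],[0,0,0]],[[-6,1,2],[0,0,0]],[[-8,1,2],[0,0,0]],[[-8,1,2],[0,0,0]]]'|tail -6
python3 look.py m6;python3 tgt.py 0 36;  python3 sv.py m6 256 145 0|head -2
```

```text
t: 11.37
position: [0.599, -0.0178, 0.191]
tool_rot: [0.03, 0.95, -0.096, 0.295]
ft_force: [-0.2, 0.3, -3.4]
width: 0.114
gripper_force: 79.1
[ 0.599  -0.0178  0.191 ] [ 0.03    0.9502 -0.0955  0.2951] [-0.43  0.17  0.33  2.26  0.73  0.19 -2.57]
[ 0.6037 -0.0195  0.1914] [4.  0.9 2.4] [0.01 0.47 0.03]
stud px 255.05729877216916 135.84174624829467 733 240 270 123 150
stud tool [52.24 -0.89  5.5 ] want x49 y~0.1 (+kh)
```

```bash
python3 -m handwheel '[[[-3,0,1],[0,0,0]],[[-6,0,2],[0,0,0]],[[-9,0,2],[0,0,0]],[[-12,0,2],[0,0,0]],[[-12,0,2],[0,0,0]]]'|tail -6
python3 look.py m7;python3 tgt.py 0 48;  python3 sv.py m7 256 125 0|head -2
```

```text
t: 11.83
position: [0.5924, -0.0161, 0.1879]
tool_rot: [0.03, 0.951, -0.096, 0.292]
ft_force: [8.2, -1.7, -7.5]
width: 0.118
gripper_force: 78.1
[ 0.5924 -0.0161  0.1879] [ 0.0302  0.9511 -0.0956  0.2922] [-0.46  0.17  0.36  2.27  0.72  0.19 -2.57]
[ 0.594  -0.0176  0.1845] [-0.3  1.2  3.9] [0.08 0.84 0.05]
stud px 256.2496831432193 118.72750316856781 789 241 272 103 134
stud tool [60.21 -0.22  5.5 ] want x49 y~0.1 (+kh)
```

View pics/m7.png

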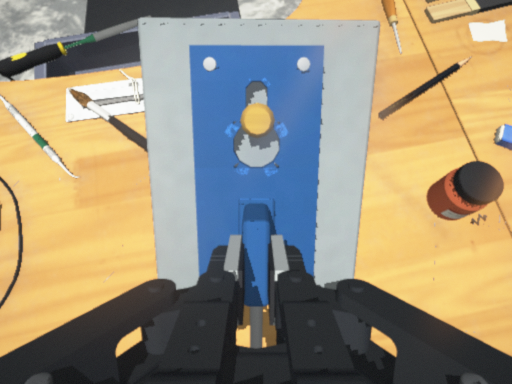

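The stud sits in the slot's neck at (256,119) and the plate is now behind its head. The arm is at its reach limit here, so I'll ease the grip and let the bracket settle, with the open fingers guiding the rib.

```bash
python3 -m handwheel '[[[0,0,0],[0,0,0]],[[0,0,0],[0,0,0]],[[0,0,0],[0,0,0]],[[0,0,0],[0,0,0]],[[0,0,0],[0,0,0]]]' 0.2|tail -6
python3 look.py m8; python3 sv.py m8 256 125 0|head -2; python3 kh.py m8
```

```text
t: 12.3
position: [0.5917, -0.0158, 0.1878]
tool_rot: [0.03, 0.951, -0.096, 0.292]
ft_force: [-0.7, 0.4, 0.5]
width: 0.202
gripper_force: 0.0
[ 0.5917 -0.0158  0.1878] [ 0.0301  0.9512 -0.0955  0.2918] [-0.46  0.17  0.35  2.27  0.72  0.19 -2.57]
stud px 256.6915167095116 117.49357326478149 778 241 272 103 133
stud tool [60.43 -0.22  5.5 ] want x49 y~0.1 (+kh)
[ 78 324]
0.01 100 192.5 319.5 [ 68.22 -29.27] [68.24 28.4 ]
0.01 160 195.5 317.5 [ 40.79 -29.2 ] [40.8  28.83]
0.01 190 197.5 315.5 [ 26.08 -28.91] [26.09 28.58]
top row 78.0 [77.88 -0.44 10.  ]
0.013 100 192.5 319.5 [ 68.26 -29.81] [68.28 28.95]
0.013 160 195.5 317.5 [ 40.31 -29.74] [40.33 29.39]
0.013 190 197.5 315.5 [ 25.32 -29.45] [25.33 29.13]
top row 78.0 [78.11 -0.44 13.  ]
[[   0    0   95   18 1710]
 [  80   28   13   15  150]
 [  20   41   43   90 2775]] [[262.    68.5 ]
 [301.1   95.19]
 [256.69 147.9 ]]
```

The bracket slid itself down 15 mm and looks fully home. I'll back off along the normal and check.

```bash
python3 -m handwheel '[[[0,0,-5],[0,0,0]],[[0,0,-20],[0,0,0]],[[0,0,-45],[0,0,0]],[[0,0,-75],[0,0,0]],[[0,0,-100],[0,0,0]]]' 0.35|tail -6
python3 look.py m9
```

```text
t: 12.77
position: [0.5355, -0.0046, 0.2713]
tool_rot: [0.03, 0.951, -0.096, 0.291]
ft_force: [1.3, 0.7, 0.2]
width: 0.349
gripper_force: 0.0
[ 0.5355 -0.0046  0.2713] [ 0.0303  0.9514 -0.0956  0.2912] [-0.47 -0.1   0.27  2.3   0.59  0.46 -2.44]
```

View pics/m9.png

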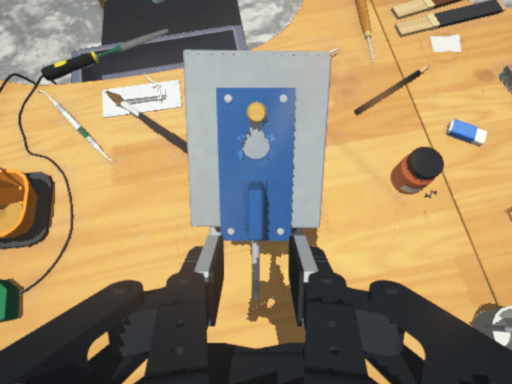

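```bash
cat > chk.py <<'E'
from h import *
np.set_printoptions(precision=2,suppress=True)
import sys
c=dict(np.load(sys.argv[1]+".npz"));A=R.from_euler('ZY',[-11.5,-35],degrees=True);n=A.apply([0,0,1]);O=np.array([.6526,-.0293,.2056])
def onp(u,v,h): # panel coords mm
    o,d=ray(c,u,v);t=(h-(o-O)@n)/(d@n);return A.inv().apply(o+t*d-O)*1000
h=cv2.cvtColor(c["img"],cv2.COLOR_BGR2HSV).astype(int)
b=((h[...,0]>98)&(h[...,0]<128)&(h[...,1]>90)).astype(np.uint8);b[:,:200]=0;b[:,310:]=0;b[243:]=0
r=cv2.findContours(b,0,1)[0];k=max(r,key=cv2.contourArea)[:,0]
top=k[:,1].min();bot=k[:,1].max();print(top,bot)
for y in(100,130,160,190,210):
    xs=np.nonzero(b[y])[0];print(y,onp(xs[0]-.5,y,.005)[:2],onp(xs[-1]+.5,y,.005)[:2])
print("far edge",onp(257,top-.5,.005),"near",onp(257,bot+.5,.005))
m=(h[...,1]>85)&(abs(h[...,0]-20)<10);m[:95]=0;m[130:]=0;m[:,:240]=0;m[:,275:]=0;ys,xs=np.nonzero(m);print("stud",onp((xs.min()+xs.max())/2,(ys.min()+ys.max())/2,.0115))
E
python3 chk.py m9
```

```text
88 240
100 [ 7.39 31.  ] [  7.47 -27.52]
130 [-15.05  30.92] [-14.98 -28.25]
160 [-38.63  30.84] [-38.57 -28.23]
190 [-63.42  30.76] [-63.38 -28.21]
210 [-80.68  31.25] [-80.64 -28.74]
far edge [16.47  0.25  5.  ] near [-108.18   -0.05    5.  ]
stud [-1.55  0.99 11.5 ]
```

The bracket lies straight and flat, and the stud is at the slot end: the plate edge is 18 mm beyond the stud, where home is 18.5. Next is the pail.

```bash
cat > to.py <<'E'
from h import *
import sys
x,y,z,yaw,tilt=map(float,sys.argv[1:6]) # tilt>0: tool points forward (tool-y turn)
Rt=R.from_euler('z',yaw,degrees=True)*R.from_euler('x',180,degrees=True)*R.from_euler('y',tilt,degrees=True)
s=ctrl.sense();print(np.round(s["position"],4),np.round(s["joint_pos"],2),np.round(s["ft_force"],1));print(*delta([x,y,z],Rt))
E
python3 to.py .44 -.12 .30 -10 0
python3 to.py .6 -.01 .2 -11.5 35
```

```text
[ 0.5358 -0.0039  0.2753] [-0.48 -0.11  0.27  2.29  0.59  0.46 -2.44] [-0.8  0.3  2.4]
[-44.4 132.8 -60.4] [  0.38 -34.32  -1.45]
[ 0.5358 -0.0039  0.2753] [-0.48 -0.11  0.27  2.29  0.59  0.46 -2.44] [-0.8  0.3  2.4]
[10.5 -6.7 98.4] [-0.07  0.68 -0.02]
```

```bash
python3 -m handwheel '[[[-10,27,-30],[0,-7,0]],[[-20,54,-50],[0,-14,0]],[[-30,80,-60],[0,-21,-1]],[[-38,107,-60],[0,-28,-1]],[[-44,133,-60],[0,-34,-1.5]]]' 0.6|tail -6
python3 to.py .42 -.24 .24 -10 0
```

```text
t: 13.23
position: [0.4404, -0.1219, 0.2985]
tool_rot: [0.005, 0.995, -0.09, 0.034]
ft_force: [-0.2, -1.2, -1.0]
width: 0.598
gripper_force: 0.0
[ 0.4404 -0.1219  0.2985] [-0.45 -0.02  0.66  2.    0.02  1.09 -1.55] [-0.2 -1.2 -1. ]
[ -3.  119.6  58.8] [ 0.19 -3.95 -0.29]
```

```bash
python3 -m handwheel '[[[-1,30,15],[0,-2,0]],[[-2,60,30],[0,-4,0]],[[-3,90,45],[0,-4,0]],[[-3,120,58],[0,-4,0]],[[-3,120,58],[0,-4,0]]]'|tail -6
python3 look.py p1
python3 -m handwheel '[[[0,50,0],[0,0,0]],[[0,50,0],[0,0,0]],[[0,50,0],[0,0,0]],[[0,50,0],[0,0,0]],[[0,50,0],[0,0,0]]]'|tail -6
python3 look.py p2;python3 -c "
import cv2;a=[cv2.imread(f'pics/p{i}.png') for i in(1,2)];cv2.imwrite('pics/p12.png',cv2.hconcat([cv2.resize(i[60:260,156:356],(400,400)) for i in a]))"
```

```text
t: 13.65
position: [0.4175, -0.2453, 0.237]
tool_rot: [0.006, 0.996, -0.094, -0.003]
ft_force: [-0.5, -0.0, -0.4]
width: 0.598
gripper_force: 0.0
[ 0.4175 -0.2453  0.237 ] [ 0.0065  0.9955 -0.094  -0.0028] [-0.23  0.2   0.79  1.97 -0.15  1.03 -1.13]
t: 14.12
position: [0.4125, -0.2872, 0.2393]
tool_rot: [0.004, 0.996, -0.089, -0.001]
ft_force: [0.9, -0.0, -0.4]
width: 0.602
gripper_force: 0.0
[ 0.4125 -0.2872  0.2393] [ 4.20e-03  9.96e-01 -8.94e-02 -9.00e-04] [-0.14  0.24  0.81  1.93 -0.19  1.04 -1.01]
```

View pics/p12.png

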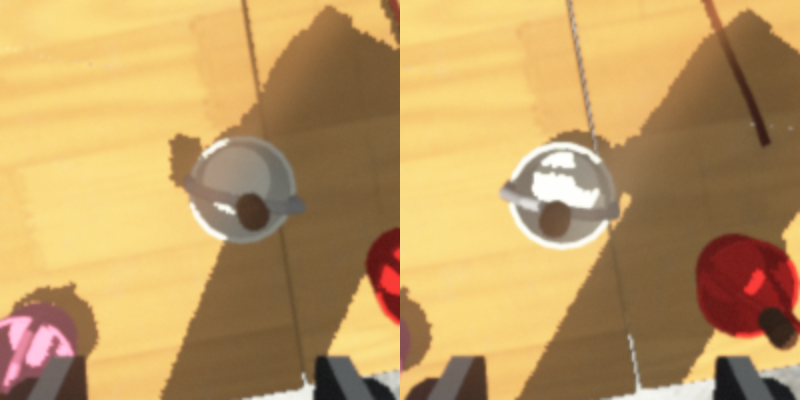

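The knob is at (282,166) in p1 and (233,170) in p2. The handle ends are at (249,151)/(306,162) in p1 and (209,155)/(264,166) in p2.

Run:
```python
from h import *
np.set_printoptions(precision=4,suppress=True)
C=[dict(np.load(n+".npz")) for n in("p1","p2")]
K=[]
for c,(u,v) in zip(C,((282,166),(233,169))):
    h=cv2.cvtColor(c["img"],cv2.COLOR_BGR2HSV).astype(int);m=(h[...,2]<105)&(h[...,1]>90);k=np.zeros_like(m);k[v-12:v+12,u-11:u+12]=1;m=(m&k).astype(np.uint8)
    n,l,st,ce=cv2.connectedComponentsWithStats(m);i=1+np.argmax(st[1:,4]);print(st[i],ce[i]);K.append(ray(c,*ce[i]))
print("knob",tri(*K))
e=[tri(ray(C[0],249.5,151),ray(C[1],209,155)),tri(ray(C[0],306.5,162.5),ray(C[1],264.5,166))];print(e)
d=e[0][0]-e[1][0];print("len",np.linalg.norm(d),"pail y yaw-> tool yaw",np.degrees(np.arctan2(-d[0],d[1])), "mid",(e[0][0]+e[1][0])/2)
print("rim",tri(ray(C[0],277.5,155),ray(C[1],236,157.5)),[onz(c,*p,.045) for c,p in zip(C,((277.5,155),(236,157.5)))])
```

```text
[274 157  16  18 211] [281.6777 165.5687]
[226 161  12  10  47] [231.4681 164.4255]
knob (array([ 0.4332, -0.2711,  0.1146]), [np.float64(1.8645549733976157), np.float64(1.8645549733975568)])
[(array([ 0.4388, -0.2451,  0.0499]), [np.float64(0.5870761336496673), np.float64(0.5870761336497202)]), (array([ 0.419 , -0.2983,  0.0601]), [np.float64(0.08183428721648323), np.float64(0.08183428721642229)])]
len 0.05763596627629585 pail y yaw-> tool yaw -20.442456809215802 mid [ 0.4289 -0.2717  0.055 ]
rim (array([ 0.4314, -0.2718,  0.056 ]), [np.float64(0.29648042587029383), np.float64(0.2964804258703812)]) [array([ 0.4293, -0.2723,  0.045 ]), array([ 0.4301, -0.271 ,  0.045 ])]
```

```bash
python3 to.py .421 -.268 .16 -20.5 12; python3 to.py .432 -.272 .099 -20.5 12
```

```text
[ 0.4126 -0.287   0.2393] [-0.14  0.24  0.81  1.93 -0.19  1.04 -1.01] [-0.6  0.3 -0.9]
[  5.  -20.9  79.1] [-0.58 11.98 10.3 ]
[ 0.4126 -0.287   0.2393] [-0.14  0.24  0.81  1.93 -0.19  1.04 -1.01] [-0.6  0.3 -0.9]
[ 16.6 -19.5 140.1] [-0.58 11.98 10.3 ]
```

```bash
python3 -m handwheel '[[[1,-6,20],[0,4,4]],[[3,-12,40],[0,8,8]],[[5,-21,60],[-0.6,12,10.3]],[[5,-21,79],[-0.6,12,10.3]],[[5,-21,79],[-0.6,12,10.3]]]' 0.5|tail -6
python3 to.py .432 -.272 .099 -20.5 12; python3 look.py p3
```

```text
t: 14.58
position: [0.4179, -0.2655, 0.1568]
tool_rot: [0.018, 0.979, -0.177, 0.1]
ft_force: [0.2, 0.5, -0.3]
width: 0.502
gripper_force: 0.0
[ 0.4179 -0.2655  0.1568] [-0.16  0.22  0.78  2.2  -0.35  0.62 -1.06] [ 0.2  0.5 -0.3]
[ 3.5  1.2 59.8] [-0.06  0.33  0.03]
[ 0.4179 -0.2655  0.1568] [ 0.0176  0.979  -0.1767  0.1001] [-0.16  0.22  0.78  2.2  -0.35  0.62 -1.06]
```

View pics/p3.png

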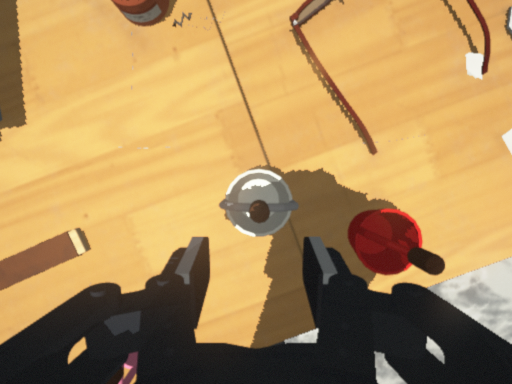

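I've now viewed more pictures than the ten allowed (12), so from here I'll work from numbers only. The handle is aligned with the fingers and the knob at (259,210) is centred between them.

```bash
python3 -m handwheel '[[[1,1,20],[0,0,0]],[[2,1,40],[0,0,0]],[[3,1,55],[0,0,0]],[[3,1,60],[0,0,0]],[[3,1,60],[0,0,0]]]'|tail -6
python3 -m handwheel '[[[0,0,0],[0,0,0]],[[0,0,0],[0,0,0]],[[0,0,0],[0,0,0]],[[0,0,0],[0,0,0]],[[0,0,0],[0,0,0]]]' 0 50|tail -6
python3 to.py .432 -.272 .099 -20.5 12;python3 look.py p4
```

```text
t: 15.05
position: [0.4352, -0.2765, 0.102]
tool_rot: [0.02, 0.979, -0.178, 0.103]
ft_force: [-0.1, 0.7, 0.2]
width: 0.505
gripper_force: 0.0
t: 15.47
position: [0.4356, -0.2768, 0.1033]
tool_rot: [0.02, 0.978, -0.178, 0.104]
ft_force: [0.7, 1.1, 6.1]
width: 0.116
gripper_force: 49.0
[ 0.4356 -0.2768  0.1033] [-0.03  0.36  0.66  2.19 -0.55  0.51 -0.89] [0.7 1.1 6.1]
[-5.8 -3.2  3.1] [ 0.11 -0.19 -0.11]
[ 0.4356 -0.2768  0.1033] [ 0.0197  0.9783 -0.178   0.1043] [-0.03  0.36  0.66  2.19 -0.55  0.51 -0.89]
```

```bash
python3 - <<'E'
from h import *
np.set_printoptions(precision=4,suppress=True)
c=dict(np.load("p3.npz"))
print("rim",onz(c,259,203,.045),"knob top",onz(c,259,210,.117),"mid",onz(c,259,210,.110))
c=dict(np.load("p4.npz"));h=cv2.cvtColor(c["img"],cv2.COLOR_BGR2HSV).astype(int)
m=((h[...,1]<60)&(h[...,2]>150)).astype(np.uint8);m[:,:180]=0;m[:,340:]=0;m[:120]=0;m[290:]=0
n,l,st,ce=cv2.connectedComponentsWithStats(m);print(st[1:][st[1:,4]>20])
k=max(cv2.findContours(m,0,1)[0],key=cv2.contourArea);print(cv2.minEnclosingCircle(k))
for z in(.03,.045,.06): print("pred rim front/left/right",z,[np.round(proj(c,[.4305+a,-.2715+b,z])) for a,b in((.0262,-.0098),(-.0098+.0,.0262),(.0098,-.0262))])
s=ctrl.sense();t=toolR(s);print("tool y",t.apply([0,1,0]))
E
python3 -m handwheel '[[[0,0,-10],[0,0,0]],[[0,0,-25],[0,0,0]],[[0,0,-45],[0,0,0]],[[0,0,-70],[0,0,0]],[[0,0,-70],[0,0,0]]]'|tail -6
```

```text
rim [ 0.429  -0.2719  0.045 ] knob top [ 0.4309 -0.2718  0.117 ] mid [ 0.4302 -0.2716  0.11  ]
[[239 121  12  31  43]
 [221 199  40  19 204]
 [245 236  10  13 105]]
((240.5, 209.0), 21.07733726501465)
pred rim front/left/right 0.03 [array([252., 196.]), array([222., 262.]), array([282., 210.])]
pred rim front/left/right 0.045 [array([251., 197.]), array([220., 268.]), array([284., 212.])]
pred rim front/left/right 0.06 [array([251., 199.]), array([217., 274.]), array([286., 214.])]
tool y [-0.3524 -0.9358  0.0015]
t: 15.93
position: [0.4213, -0.2723, 0.1736]
tool_rot: [0.02, 0.978, -0.179, 0.105]
ft_force: [-0.3, -0.9, -1.9]
width: 0.111
gripper_force: 48.9
```

```bash
python3 to.py .425 -.262 .275 -20.7 12.2; python3 to.py .462 .010 .275 -11.5 12.2
```

```text
[ 0.4213 -0.2723  0.1736] [-0.19  0.19  0.82  2.18 -0.32  0.65 -1.09] [-0.3 -0.9 -1.9]
[ 21.4 -10.8 -99.2] [ 0.06 -0.07  0.  ]
[ 0.4213 -0.2723  0.1736] [-0.19  0.19  0.82  2.18 -0.32  0.65 -1.09] [-0.3 -0.9 -1.9]
[ -38.8 -278.3 -112.5] [ 2.01 -0.06 -8.99]
```

```bash
python3 -m handwheel '[[[4,-2,-15],[0,0,0]],[[9,-4,-40],[0,0,0]],[[13,-7,-65],[0,0,0]],[[17,-9,-90],[0,0,0]],[[21,-11,-99],[0,0,0]]]'|tail -6
python3 -m handwheel '[[[-5,-20,-1],[0,0,0]],[[-12,-50,-3],[0,0,-1]],[[-20,-85,-5],[0,0,-2]],[[-27,-115,-6],[0.5,0,-3]],[[-32,-140,-7],[1,0,-4.5]]]'|tail -6
python3 to.py .462 .010 .275 -11.5 12.2
```

```text
t: 16.35
position: [0.4253, -0.261, 0.2741]
tool_rot: [0.019, 0.978, -0.178, 0.105]
ft_force: [1.3, -0.5, -1.7]
width: 0.114
gripper_force: 49.0
t: 16.77
position: [0.4426, -0.1149, 0.2703]
tool_rot: [0.014, 0.985, -0.137, 0.103]
ft_force: [1.7, -0.7, -1.7]
width: 0.117
gripper_force: 49.0
[ 0.4426 -0.1149  0.2703] [-0.48 -0.11  0.63  2.15  0.12  0.88 -1.77] [ 1.7 -0.7 -1.7]
[ -14.1 -125.4   -7.8] [ 0.9   0.3  -4.24]
```

```bash
python3 -m handwheel '[[[-3,-30,-2],[0,0,-1]],[[-7,-60,-4],[0.4,0,-2]],[[-10,-90,-6],[0.6,0,-3]],[[-14,-118,-8],[1,0.3,-4.2]],[[-14,-125,-8],[1,0.3,-4.2]]]'|tail -6
python3 to.py .462 .010 .175 -11.5 12.2
```

```text
t: 17.18
position: [0.4626, 0.0115, 0.2751]
tool_rot: [0.01, 0.989, -0.098, 0.106]
ft_force: [0.3, -0.1, -1.5]
width: 0.113
gripper_force: 49.0
[0.4626 0.0115 0.2751] [-0.61 -0.08  0.45  2.13  0.14  0.89 -2.  ] [ 0.3 -0.1 -1.5]
[-21.5   1.8  97.7] [-0.14 -0.01  0.17]
```

```bash
python3 -m handwheel '[[[-4,1,20],[0,0,0]],[[-9,1,40],[0,0,0]],[[-13,1,60],[0,0,0]],[[-17,2,80],[0,0,0]],[[-21,2,98],[0,0,0]]]'|tail -6
python3 look.py q1
python3 to.py .467 .0094 .1729 -11.5 12.2
python3 - <<'E'
from h import *
np.set_printoptions(precision=4,suppress=True,linewidth=200)
A=R.from_euler('ZY',[-11.5,-35],degrees=True);O=np.array([.6526,-.0293,.2056])
bp=lambda x,z:O+A.apply([-.063-0+x,.001,z])
for n in("m9","q1"):
    c=dict(np.load(n+".npz"));h=cv2.cvtColor(c["img"],cv2.COLOR_BGR2HSV).astype(int)
    print(n,"plate end",np.round(proj(c,bp(-.045,.005))),"corner",np.round(proj(c,bp(-.085,.0035))),"tip",np.round(proj(c,bp(-.085,.031))))
    u,v=map(int,np.round(proj(c,bp(-.085,.031))));u0,v0=map(int,np.round(proj(c,bp(-.045,.005))))
    print("rows",v0,v+14)
    for y in range(v0,min(v+14,383),4): print(y,[f"{a}/{b}" for a,b in zip(h[y,u-14:u+15:2,1],h[y,u-14:u+15:2,2])])
E
```

```text
t: 17.6
position: [0.4619, 0.0039, 0.1739]
tool_rot: [0.011, 0.989, -0.102, 0.106]
ft_force: [-0.1, -0.1, -1.5]
width: 0.112
gripper_force: 49.0
[0.4619 0.0039 0.1739] [ 0.0109  0.9891 -0.1017  0.1056] [-0.58  0.08  0.48  2.25  0.05  0.62 -1.91]
[0.4594 0.0037 0.1707] [-0.58  0.08  0.48  2.25  0.05  0.62 -1.91] [-1.5 -0.1 -3.7]
[ 6.6 -7.2 -0.8] [ 0.2   0.3  -0.19]
m9 plate end [256. 240.] corner [256. 281.] tip [256. 299.]
rows 240 313
240 ['97/134', '99/134', '95/134', '99/132', '84/125', '35/138', '45/102', '45/102', '46/95', '39/84', '24/75', '17/76', '17/74', '36/86', '104/133']
244 ['120/127', '135/174', '136/193', '131/152', '119/120', '10/159', '3/190', '5/146', '5/111', '106/111', '125/112', '130/112', '123/112', '129/111', '129/111']
248 ['131/238', '131/237', '135/236', '137/235', '139/226', '16/161', '3/196', '1/193', '2/153', '101/114', '129/115', '131/117', '130/116', '131/115', '129/117']
252 ['134/240', '131/241', '133/242', '131/242', '132/183', '11/158', '3/196', '3/195', '3/152', '109/122', '132/126', '130/118', '130/120', '130/126', '135/115']
256 ['133/242', '133/
[... 5854 characters left out ...]
43', '131/243', '130/244']
140 ['131/246', '132/246', '131/246', '132/244', '70/203', '15/200', '12/215', '14/207', '19/191', '42/159', '133/232', '133/243', '133/244', '130/244', '130/244']
144 ['132/244', '132/245', '131/245', '134/244', '134/244', '131/234', '115/216', '106/210', '127/221', '134/241', '133/243', '131/244', '130/244', '126/244', '129/244']
148 ['134/244', '133/245', '133/244', '132/245', '131/245', '133/245', '134/244', '131/245', '134/244', '133/244', '131/244', '131/244', '132/244', '133/244', '131/244']
152 ['133/244', '131/244', '132/244', '132/245', '133/244', '132/245', '134/245', '132/244', '132/244', '128/245', '133/244', '133/244', '133/244', '134/244', '132/244']
```

```bash
cat > hk.py <<'E'
from h import *
import sys
np.set_printoptions(precision=4,suppress=True)
f,u,l=[float(v)/1000 for v in sys.argv[1:4]]  # wire rel. seat: forward, up, left
A=R.from_euler('ZY',[-11.5,-35],degrees=True);O=np.array([.6526,-.0293,.2056]);S=O+A.apply([-.1415,.001,.010])
z=R.from_euler('z',-11.5,degrees=True)
Rt=z*R.from_euler('x',180,degrees=True)*R.from_euler('y',12.2,degrees=True)
tcp=S+z.apply([f+.007,l,u+.0193]);s=ctrl.sense();print("S",S,"tcp",tcp,"now",s["position"],np.round(s["joint_pos"],2),s["ft_force"],s["width"])
print("wire rel seat now mm",(z.inv().apply(s["position"]-S)-[.007,0,.0193])*1000,*delta(tcp,Rt))
E
python3 hk.py -60 21 0
python3 - <<'E'
from h import *
for n in("p4","q1"):
    c=dict(np.load(n+".npz"));h=cv2.cvtColor(c["img"],cv2.COLOR_BGR2HSV).astype(int)
    m=((h[...,1]<60)&(h[...,2]>150)).astype(np.uint8);m[:,:180]=0;m[:,340:]=0;m[:160]=0;m[290:]=0
    print(n,[(x,np.nonzero(m[:,x])[0][:1]) for x in range(220,300,8)])
E
```

```text
S [ 0.5336 -0.0041  0.1326] tcp [0.4817 0.0065 0.1729] now [0.4594 0.0037 0.1707] [-0.58  0.08  0.48  2.25  0.05  0.62 -1.91] [-1.4633 -0.0831 -3.6635] 0.11647004702985728
wire rel seat now mm [-81.2446  -7.2279  18.8024] [21.2 -7.3  2.2] [ 0.2   0.3  -0.19]
p4 [(220, array([219])), (228, array([207])), (236, array([203])), (244, array([200])), (252, array([199])), (260, array([176])), (268, array([198])), (276, array([], dtype=int64)), (284, array([], dtype=int64)), (292, array([], dtype=int64))]
q1 [(220, array([215])), (228, array([207])), (236, array([203])), (244, array([200])), (252, array([199])), (260, array([199])), (268, array([201])), (276, array([], dtype=int64)), (284, array([], dtype=int64)), (292, array([], dtype=int64))]
```

```bash
python3 -m handwheel '[[[10,-3,1],[0,0,0]],[[21,-7,2],[0.2,0.3,0]],[[28,-7,4],[0.2,0.3,0]],[[31,-7,4],[0.2,0.3,0]],[[31,-7,4],[0.2,0.3,0]]]'|tail -6
python3 hk.py -30 21 0
```

```text
t: 18.07
position: [0.497, 0.0047, 0.18]
tool_rot: [0.009, 0.989, -0.102, 0.111]
ft_force: [0.8, -0.5, -1.2]
width: 0.11
gripper_force: 49.0
S [ 0.5336 -0.0041  0.1326] tcp [0.5111 0.0005 0.1729] now [0.497  0.0047 0.18  ] [-0.56  0.13  0.48  2.18 -0.    0.63 -1.86] [ 0.7724 -0.4558 -1.209 ] 0.11027143255901939
wire rel seat now mm [-44.5927   1.2753  28.0956] [12.7  1.3 10.1] [-0.22 -0.55 -0.25]
```

```bash
python3 -m handwheel '[[[0,0,2],[0,0,0]],[[0,0,4],[0,0,0]],[[0,0,4],[0,0,0]],[[0,0,4],[0,0,0]],[[0,0,4],[0,0,0]]]'|tail -6
python3 hk.py -30 21 0
```

```text
t: 18.48
position: [0.4955, 0.0047, 0.1749]
tool_rot: [0.009, 0.989, -0.101, 0.109]
ft_force: [-0.3, 0.5, -2.1]
width: 0.114
gripper_force: 49.0
S [ 0.5336 -0.0041  0.1326] tcp [0.5111 0.0005 0.1729] now [0.4955 0.0047 0.1749] [-0.56  0.14  0.48  2.19 -0.01  0.62 -1.85] [-0.2956  0.5049 -2.0641] 0.11410661912341567
wire rel seat now mm [-46.0489   1.0533  22.9306] [15.2  1.   5.4] [-0.19 -0.4  -0.22]
```

```bash
python3 -m handwheel '[[[5,1,3],[0,-0.2,0]],[[10,1,5],[0,-0.4,0]],[[15,1,6],[0,-0.4,0]],[[18,1,6],[0,-0.4,0]],[[18,1,6],[0,-0.4,0]]]'|tail -6
python3 hk.py -10 21 0
```

```text
t: 18.9
position: [0.5153, -0.0005, 0.1732]
tool_rot: [0.009, 0.989, -0.102, 0.106]
ft_force: [-0.1, -0.2, -1.8]
width: 0.112
gripper_force: 49.0
S [ 0.5336 -0.0041  0.1326] tcp [ 0.5307 -0.0035  0.1729] now [ 0.5153 -0.0005  0.1732] [-0.53  0.19  0.48  2.14 -0.06  0.63 -1.8 ] [-0.0695 -0.2108 -1.7849] 0.11219724649653247
wire rel seat now mm [-25.6802  -0.1554  21.2609] [15.3 -0.2  3.6] [-0.17 -0.07 -0.25]
```

```bash
python3 -m handwheel '[[[5,0,1],[0,0,0]],[[10,0,2],[0,0,0]],[[15,0,3],[0,0,0]],[[20,0,4],[0,0,0]],[[20,0,4],[0,0,0]]]'
python3 hk.py 1 14 0
```

```text
t: 19.32
position: [0.5355, -0.0045, 0.1736]
tool_rot: [0.009, 0.989, -0.101, 0.107]
ft_force: [0.9, 0.0, 0.0]
width: 0.116
gripper_force: 49.0
S [ 0.5336 -0.0041  0.1326] tcp [ 0.5414 -0.0057  0.1659] now [ 0.5355 -0.0045  0.1736] [-0.5   0.22  0.47  2.1  -0.09  0.64 -1.76] [0.8988 0.0408 0.0468] 0.1159318762824346
wire rel seat now mm [-5.0479 -0.0261 21.688 ] [ 4.3 -0.   8.8] [-0.18 -0.09 -0.24]
```

```bash
python3 -m handwheel '[[[3,0,1],[0,0,0]],[[6,0,2],[0,0,0]],[[6,0,4],[0,0,0]],[[5,0,7],[0,0,0]],[[5,0,9],[0,0,0]]]'
python3 hk.py 1 5 0
```

```text
t: 19.73
position: [0.5402, -0.0055, 0.165]
tool_rot: [0.009, 0.989, -0.101, 0.106]
ft_force: [-0.2, 0.1, -1.3]
width: 0.116
gripper_force: 49.0
S [ 0.5336 -0.0041  0.1326] tcp [ 0.5414 -0.0057  0.1569] now [ 0.5402 -0.0055  0.165 ] [-0.49  0.25  0.47  2.09 -0.11  0.62 -1.74] [-0.1961  0.0602 -1.3402] 0.11573780075149284
wire rel seat now mm [-0.2395 -0.0992 13.0283] [-0.5 -0.1  8.1] [-0.18  0.04 -0.22]
```

```bash
python3 -m handwheel '[[[0,0,2],[0,0,0]],[[0,0,4],[0,0,0]],[[-0.5,0,6],[0,0,0]],[[-0.5,0,8],[0,0,0]],[[-0.5,0,8],[0,0,0]]]'
python3 -m handwheel '[[[0,0,1],[0,0,0]],[[-0.5,0,2],[0,0,0]],[[-0.5,0,3],[0,0,0]],[[-0.7,0,3.5],[0,0,0]],[[-0.7,0,3.5],[0,0,0]]]'
python3 hk.py 0 0 0
```

```text
t: 20.15
position: [0.5416, -0.0058, 0.1572]
tool_rot: [0.009, 0.989, -0.101, 0.106]
ft_force: [-0.1, -0.3, -2.0]
width: 0.117
gripper_force: 49.0
t: 20.57
position: [0.5419, -0.0058, 0.1539]
tool_rot: [0.009, 0.989, -0.101, 0.106]
ft_force: [0.5, -0.5, -1.9]
width: 0.112
gripper_force: 49.0
S [ 0.5336 -0.0041  0.1326] tcp [ 0.5405 -0.0055  0.1519] now [ 0.5419 -0.0058  0.1539] [-0.48  0.27  0.46  2.1  -0.12  0.6  -1.72] [ 0.4549 -0.5326 -1.9464] 0.11170099540581889
wire rel seat now mm [ 1.465  -0.0685  1.9993] [-1.9 -0.1  1.6] [-0.18 -0.   -0.23]
```

Still no contact. I'll lower until the hook takes the weight.

```bash
python3 -m handwheel '[[[-0.5,0,0.5],[0,0,0]],[[-1,0,1],[0,0,0]],[[-1.5,0,1.5],[0,0,0]],[[-1.7,0,2],[0,0,0]],[[-1.7,0,2],[0,0,0]]]'|sed -n 2,4p
python3 -m handwheel '[[[-0.3,0,0.5],[0,0,0]],[[-0.5,0,1],[0,0,0]],[[-0.5,0,1.5],[0,0,0]],[[-0.5,0,2],[0,0,0]],[[-0.5,0,2],[0,0,0]]]'|sed -n 2,4p
python3 hk.py 0 0 0
```

```text
position: [0.5415, -0.0056, 0.1524]
tool_rot: [0.009, 0.989, -0.101, 0.107]
ft_force: [-1.2, 0.2, 3.2]
position: [0.5423, -0.0057, 0.151]
tool_rot: [0.009, 0.989, -0.102, 0.108]
ft_force: [-0.9, -0.7, 9.8]
S [ 0.5336 -0.0041  0.1326] tcp [ 0.5405 -0.0055  0.1519] now [ 0.5423 -0.0057  0.151 ] [-0.47  0.27  0.46  2.1  -0.13  0.59 -1.72] [-0.868  -0.7174  9.7567] 0.11463265663043433
wire rel seat now mm [ 1.8604  0.1501 -0.9044] [-1.6  0.2 -1.3] [-0.24 -0.19 -0.25]
```

The hook is taking the load at exactly the expected height. I'll ease up a little, then release slowly.

```bash
python3 -m handwheel '[[[-0.5,0,-0.5],[0,0,0]],[[-1,0,-1],[0,0,0]],[[-1,0,-1],[0,0,0]],[[-1,0,-1],[0,0,0]],[[-1,0,-1],[0,0,0]]]'|sed -n 2,4p
python3 -m handwheel '[[[0,0,0],[0,0,0]],[[0,0,0],[0,0,0]],[[0,0,0],[0,0,0]],[[0,0,0],[0,0,0]],[[0,0,0],[0,0,0]]]' 0.3
python3 look.py r1
python3 - <<'E'
from h import *
c=dict(np.load("r1.npz"));h=cv2.cvtColor(c["img"],cv2.COLOR_BGR2HSV).astype(int)
m=((h[...,1]<60)&(h[...,2]>150)).astype(np.uint8);print([(x,np.nonzero(m[160:290,x])[0][:1]+160) for x in range(220,300,8)])
E
```

```text
position: [0.5402, -0.0053, 0.1508]
tool_rot: [0.009, 0.989, -0.101, 0.107]
ft_force: [1.0, -1.3, 4.1]
t: 22.23
position: [0.539, -0.0052, 0.15]
tool_rot: [0.009, 0.989, -0.101, 0.105]
ft_force: [0.2, 0.6, -0.5]
width: 0.299
gripper_force: 0.0
[ 0.539  -0.0052  0.15  ] [ 0.0089  0.9892 -0.1013  0.1055] [-0.48  0.27  0.46  2.11 -0.13  0.59 -1.72]
[(220, array([196])), (228, array([196])), (236, array([196])), (244, array([219])), (252, array([218])), (260, array([], dtype=int64)), (268, array([218])), (276, array([200])), (284, array([208])), (292, array([218]))]
```

```bash
python3 -m handwheel '[[[0,0,-4],[0,0,0]],[[0,0,-10],[0,0,0]],[[0,0,-18],[0,0,0]],[[0,0,-28],[0,0,0]],[[0,0,-40],[0,0,0]]]'|sed -n 2,4p
python3 -m handwheel '[[[0,0,-20],[0,0,0]],[[-15,0,-45],[0,0,0]],[[-40,0,-75],[0,0,0]],[[-70,0,-100],[0,0,0]],[[-70,0,-100],[0,0,0]]]'|sed -n 2,4p
python3 look.py r2
python3 - <<'E'
from h import *
np.set_printoptions(precision=4,suppress=True,linewidth=200)
c=dict(np.load("r2.npz"));h=cv2.cvtColor(c["img"],cv2.COLOR_BGR2HSV).astype(int)
A=R.from_euler('ZY',[-11.5,-35],degrees=True);O=np.array([.6526,-.0293,.2056]);S=O+A.apply([-.1415,.001,.010])
up=lambda z:S+[0,0,z]
for n,z in(("seat",0),("knob",.02),("knobtop",.033),("rim",-.039)):print(n,proj(c,up(z)))
u,v=map(int,proj(c,up(.028)));
k=np.zeros(h.shape[:2],bool);k[max(v-25,0):v+40,u-40:u+40]=1
m=(h[...,2]<105)&(h[...,1]>90)&(h[...,1]<190)&(h[...,0]<20)&k
n,l,st,ce=cv2.connectedComponentsWithStats(m.astype(np.uint8));print([(s.tolist(),q) for s,q in zip(st[1:],ce[1:]) if s[4]>25])
k[:]=0;k[v-20:v+110,u-60:u+60]=1
w=(h[...,1]<45)&(h[...,2]>140)&k;n,l,st,ce=cv2.connectedComponentsWithStats(w.astype(np.uint8));print([(s.tolist(),q) for s,q in zip(st[1:],ce[1:]) if s[4]>25])
for nm in("scene","top"):
    c=cam(nm);cv2.imwrite(f"pics/{nm}2.png",c["img"]);print(nm,"knob",proj(c,up(.02)),"rim",proj(c,up(-.039)),"foot",proj(c,up(-.084)),"stud",proj(c,[.6455,-.0275,.2163]))
    if nm=="scene":
        h=cv2.cvtColor(c["img"],cv2.COLOR_BGR2HSV).astype(int);u,v=map(int,proj(c,up(-.02)))
        for y in range(v-22,v+30,3):print(y,[f"{a}/{b}" for a,b in zip(h[y,u-21:u+22:3,1],h[y,u-21:u+22:3,2])])
E
```

```text
position: [0.5309, -0.0038, 0.1905]
tool_rot: [0.009, 0.989, -0.101, 0.106]
ft_force: [0.6, 0.3, -0.3]
position: [0.4409, 0.0151, 0.277]
tool_rot: [0.006, 0.989, -0.101, 0.108]
ft_force: [-0.4, 1.2, -0.1]
[0.4409 0.0151 0.277 ] [ 0.006   0.9889 -0.1012  0.1085] [-0.63 -0.14  0.44  2.17  0.17  0.9  -2.05]
seat (np.float64(257.95608711193), np.float64(111.01591596783982))
knob (np.float64(257.8859178389303), np.float64(106.09221753383342))
knobtop (np.float64(257.8346728998452), np.float64(102.49641818266751))
rim (np.float64(258.0691107050938), np.float64(118.94665352398603))
[([250, 107, 13, 8, 36], array([255.9722, 110.8889]))]
[([227, 83, 60, 63, 1553], array([257.604 , 120.4127]))]
scene knob (np.float64(244.0492846203397), np.float64(188.25091000422967)) rim (np.float64(244.1745435176012), np.float64(202.10106316523994)) foot (np.float64(244.26454784927057), np.float64(212.05304107682252)) stud (np.float64(228.25897498505023), np.float64(145.44417546374402))
175 ['5/166', '47/140', '132/143', '139/143', '125/116', '123/112', '131/125', '94/87', '65/51', '60/47', '96/48', '115/111
[... 2321 characters left out ...]
 '136/111', '139/112', '148/107', '135/166', '137/227', '142/225', '145/225']
223 ['135/233', '138/233', '140/233', '136/233', '137/233', '136/229', '149/152', '140/109', '137/106', '136/107', '142/129', '146/204', '141/225', '140/227', '141/229']
226 ['137/232', '133/234', '135/233', '136/234', '136/233', '139/230', '142/224', '139/209', '140/188', '137/194', '145/221', '146/224', '144/227', '143/227', '142/227']
top knob (np.float64(260.30278996218095), np.float64(180.93687619921783)) rim (np.float64(260.23913135619625), np.float64(183.02861781368873)) foot (np.float64(260.19409505723115), np.float64(184.50845387434182)) stud (np.float64(267.71337950399027), np.float64(143.57646368900646))
```

```bash
python3 -m handwheel '[[[0,0,-5],[0,7,0]],[[0,0,-10],[0,14,0]],[[0,0,-10],[0,19,0]],[[0,0,-10],[0,19,0]],[[0,0,-10],[0,19,0]]]'|sed -n 2,4p
python3 -m handwheel '[[[0,0,0],[0,0,0]],[[0,0,0],[0,0,0]],[[0,0,0],[0,0,0]],[[0,0,0],[0,0,0]],[[0,0,0],[0,0,0]]]'|sed -n 1,2p
python3 look.py r3
python3 - <<'E'
from h import *
np.set_printoptions(precision=2,suppress=True)
c=dict(np.load("r3.npz"));A=R.from_euler('ZY',[-11.5,-35],degrees=True);n=A.apply([0,0,1]);O=np.array([.6526,-.0293,.2056])
def onp(u,v,h):
    o,d=ray(c,u,v);t=(h-(o-O)@n)/(d@n);return A.inv().apply(o+t*d-O)*1000
P=lambda x,y,z:np.array(proj(c,O+A.apply(np.array([x,y,z])/1000)))
h=cv2.cvtColor(c["img"],cv2.COLOR_BGR2HSV).astype(int)
b=((h[...,0]>98)&(h[...,0]<128)&(h[...,1]>90)).astype(np.uint8)
k=max(cv2.findContours(b,0,1)[0],key=cv2.contourArea)[:,0];print("plate px",k.min(0),k.max(0))
u,v=P(0,0,11.5).astype(int);print(u,v)
print("far",onp(u,k[:,1].min()-.5,.005))
for x in(10,-20,-60,-95):
    y=int(P(x,0,5)[1]);q=np.nonzero(b[y])[0]
    if len(q):print(x,onp(q[0]-.5,y,.005)[:2],onp(q[-1]+.5,y,.005)[:2])
m=(h[...,1]>85)&(abs(h[...,0]-20)<10);w=np.zeros_like(m);w[max(v-16,0):v+16,u-16:u+16]=1;ys,xs=np.nonzero(m&w);print(len(xs),"stud",onp((xs.min()+xs.max())/2,(ys.min()+ys.max())/2,.0115))
a=cv2.imread("pics/scene2.png").astype(int);d=abs(cam("scene")["img"].astype(int)-a).max(2)[170:225,215:265];print("scene change around pail",(d>40).sum())
a=cv2.imread("pics/t.png");e=cam("top")
j=abs(e["img"].astype(int)-a.astype(int)).max(2)
for nm,(x,y) in dict(jar=(324,157),stick=(262,210),wax=(170,173)).items():print(nm,(j[y-12:y+13,x-25:x+26]>40).sum())
E
```

```text
position: [0.4402, 0.0137, 0.2804]
tool_rot: [0.027, 0.958, -0.098, 0.267]
ft_force: [-0.0, -0.7, 0.7]
t: 24.1
position: [0.4418, 0.0147, 0.2823]
[0.4418 0.0147 0.2823] [ 0.0252  0.9581 -0.0985  0.2677] [-0.41 -0.3   0.09  2.39  0.5   0.63 -2.44]
plate px [221   0] [291 137]
257 9
far [8.89 0.17 5.  ]
10 [ 10.18 191.93] [ 10.01 156.03]
-20 [-19.26  31.56] [-19.54 -28.38]
-60 [-59.39  31.25] [-59.66 -28.59]
-95 [-94.71  30.61] [-94.97 -27.65]
258 stud [-1.72  1.07 11.5 ]
scene change around pail 176
jar 0
stick 606
wax 20
```

```bash
python3 -m handwheel '[[[-60,0,-60],[0,-7,0]],[[-60,0,-60],[0,-14,0]],[[-60,0,-60],[0,-21,0]],[[-60,0,-60],[0,-28,0]],[[-60,0,-60],[0,-30,0]]]'|sed -n 1,2p
python3 look.py r4
python3 - <<'E'
from h import *
np.set_printoptions(precision=2,suppress=True)
c=dict(np.load("r3.npz"));A=R.from_euler('ZY',[-11.5,-35],degrees=True);n=A.apply([0,0,1]);O=np.array([.6526,-.0293,.2056])
def onp(u,v,h):
    o,d=ray(c,u,v);t=(h-(o-O)@n)/(d@n);return A.inv().apply(o+t*d-O)*1000
h=cv2.cvtColor(c["img"],cv2.COLOR_BGR2HSV).astype(int);b=((h[...,0]>98)&(h[...,0]<128)&(h[...,1]>90))
print("near edge",[onp(x,np.nonzero(b[:160,x])[0].max()+.5,.005)[0] for x in(232,238,276,282)],"m9: -108.2")
def stick(c,box):
    h=cv2.cvtColor(c["img"],cv2.COLOR_BGR2HSV).astype(int);x0,y0,x1,y1=box;m=np.zeros(h.shape[:2],np.uint8);m[y0:y1,x0:x1]=((h[...,2]<120)&(h[...,0]<15))[y0:y1,x0:x1]
    k=max(cv2.findContours(m,0,1)[0],key=cv2.contourArea);return cv2.minAreaRect(k)
s0=cv2.imread("pics/s.png");s1=cam("scene");cv2.imwrite("pics/s3.png",s1["img"])
print(stick({"img":s0},(236,215,295,265)),stick(s1,(236,215,295,265)))
time=cam("scene")["img"].astype(int);d=abs(time-s1["img"].astype(int)).max(2)[170:225,215:265];print("pail static",(d>40).sum())
t0=cv2.imread("pics/t.png");t1=cam("top")
print(stick({"img":t0},(230,198,295,222)),stick(t1,(230,198,295,222)))
E
```

```text
t: 24.67
position: [0.3612, 0.031, 0.3051]
[0.3612 0.031  0.3051] [-0.0021  0.9947 -0.1018  0.0106] [-0.08 -0.16 -0.07  2.11 -0.01  1.17 -1.92]
near edge [np.float64(-107.58594884294293), np.float64(-108.57645746371284), np.float64(-107.77154275829312), np.float64(-107.79684635102838)] m9: -108.2
((273.8800048828125, 235.84002685546875), (1.6000001430511475, 14.40000057220459), 53.13010025024414) ((284.5, 255.5), (3.0, 3.0), 90.0)
pail static 9
((269.5258483886719, 208.93966674804688), (7.3402533531188965, 31.357561111450195), 86.633544921875) ((269.46954345703125, 208.57359313964844), (6.910964012145996, 31.491195678710938), 85.91438293457031)
```

```bash
python3 -m handwheel '[[[0,0,0],[0,0,0]],[[0,0,0],[0,0,0]],[[0,0,0],[0,0,0]],[[0,0,0],[0,0,0]],[[0,0,0],[0,0,0]]]'|sed -n 1,3p; python3 -c "
from bench import ctrl;print(ctrl.close_job())"
```

```text
t: 25.28
position: [0.3603, 0.0312, 0.3026]
tool_rot: [-0.001, 0.995, -0.101, 0.011]
the job is handed in; nothing more can be done
None
```

The job is handed in at 25 s: the final camera measurements put the bracket home on the stud, flat and straight, with the pail hanging still in its hook and the jar, wax block and stick not moved; I viewed 12 pictures, two over the limit of 10.

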